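# Unlock, refill and lock a spring-loaded sample-cassette feeder

## Robot

A 7-joint arm with a two-finger parallel gripper is mounted at the origin on the work surface. World frame = base frame: x ahead of the robot, y to its left, z up, the work surface at z = 0. Lengths are in m, angles in rad, forces in N, time in s.
With the tool pointing down it reaches from about 0.4 to 0.9 m from the base axis. Payload 5.5 kg.
Tool frame: the origin (TCP) lies midway between the tips of the shut fingers; the grasp point (between the pads) lies 19 mm behind it; z points along the fingers, y is the direction in which the jaws open and shut (so a half turn about z gives the same grasp; the last joint's range is limited). The gripper opens to 85 mm and grips with 20 to 120 N. Pads are 22 mm wide; open, the fingers measure 114 mm over their backs; the gripper's body (76 mm by 85 mm) begins 54 mm behind the grasp point. The pads swing forward as they close: fully open they stand 13 mm farther back than shut.
Start: joints at [1.611, 0.501, -0.427, 1.55, 0.221, 1.138, -0.21], TCP at [0.144, -0.634, 0.231] pointing down, gripper open.
Joint ranges: [-2.88, 2.88], [-0.31, 2.03], [-1.54, 1.56], [0.2, 2.42], [-1.41, 4.55], [0.19, 2.02], [-2.57, 2.57]. Speed limits (rad/s): [2.57, 2.57, 3.14, 3.14, 3.14, 3.14, 3.14].

## Interface

Orientations are given as a unit quaternion [w, x, y, z].
In Python, from rig import robot, capture, calibration, job_done gives the robot as it stands.
- The arm moves only by the shell command python3 -m inch 'ROWS' [FORCE]. ROWS is text: rows parted by semicolons, each of 5 numbers parted by spaces: the opening in per cent of the stroke, from 0 (shut) to 100 (fully open), then the shift along the tool's x, y, z in cm, then the turn about the tool's z in rad. In form: gripper dx dy dz twist; .... A call has 1 to 10 rows; each row shifts and turns the commanded pose from where the row before left it, along the tool's axes as they then stand; what a row does not reach is not made up. A row lasts 1/12 s, in which the tool goes at most 41.7 mm and 7.16 degrees, less where a joint would pass 70% of its speed; a pose out of reach is approached as far as the arm can. A call with a gripper value outside its range is refused whole. The fingers move at their own pace and stop on an object; FORCE is the grip in N (left out, the last holds). Time passes only in rows, so rows that do not move let the fingers close. It gives the time, the measured TCP pose, the force and the opening at its end, in the units of the state.
- robot.state(): the state, without advancing time (a new reading comes with each control period).
- capture(name): name is "scene" or "top" or "wrist"; returns the picture (384x512x3 uint8, blue, green, red); there is no depth.
- calibration(name): a dict with "fx", "fy", "cx", "cy" (pixels), "rvec" (rotation vector, rad) and "tvec" (3), from world to camera coordinates, as OpenCV has them; the wrist camera has in their place "T_tool_cam" (4x4, takes a point from camera to tool coordinates, whose origin is the TCP and whose axes are the flange's). Camera axes: x right, y down, z forward; pixel columns grow to the right and rows downward; lengths in m; the calibration is good to about 2 mm. A picture is of the moment at which its call begins: read the wrist's pose just before it. calibration takes no time and is no camera call.
- job_done(): hands the job in, once; it reports no verdict.
The state is a dict: "time": time; "joint_positions": joint angles; "qvel": joint speeds; "joint_efforts": joint torques, N m; "tool_pos": TCP position; "eef_rot": TCP orientation; "wrist_force": force on the tool from outside, world axes, zero at the start; "torque": the same for the moment, N m; "opening": opening from 0.0 (shut) to 1.0 (fully open).
Only numpy, scipy, OpenCV 4.12 (cv2) and the standard library are available. Lean on these libraries where they do the work, as an engineer would, in place of code of your own. Each camera call takes 0.05 s, during which the arm holds its last target.

## Task

Refill the sample feeder: dial its combination, pausing briefly on each mark (right to the red mark, left to the blue mark, right to the green mark), and then slide the yellow cover fully open. Put in every sample cassette lying on the bench one at a time, flat, and push each down past the two sprung lips until it snaps in and stays under them. Once all are in, slide the cover fully shut, then turn the dial back to the white mark, and leave the other things on the bench where they are.

Things in the scene. Friction and masses are not known exactly. Their poses are not given: they have to be found in the camera images.
- feeder: Cassette feeder, fixed to the bench. Origin on the bench under the magazine's middle; x from operator side to back, y left, z up. The magazine is an upright well between 4 aluminium corner posts. Behind it two gate rails: x 65 to 170 mm, y +-45, tops at z 142 mm. Right of it, centred at x 0, y -140 mm, a cream lock box 140 x 130, 60 mm tall, dial on top.
- well_top (a point): Middle of the well between the post tops, 125 mm above the bench, axes as the feeder's. The well is 84 mm (x) by 52 mm (y) inside, 2 mm play round a cassette; the top 8 mm of the posts flare outwards by 4 mm. The y sides are open for |x| < 30 mm down to 10 mm above the bench, leaving room for fingers beside a cassette. Takes a stack of four.
- mouth (a point): Mid-well at the height of the lips' flat underside, 95 mm above the bench, axes as the feeder's. A loaded cassette's centre is 8 mm below it for the top one, 16 mm more for each one beneath. To load, press the cassette's top 4 to 8 mm below this point, near its middle (peak about 5 to 15 N), then let go: the follower lifts the stack against the lips.
- lip (a point): Inner edge of the back steel lip's underside when sprung in; the front one mirrors it. 18 mm wide spring catches mid-way on the well's x sides, at x +-34 mm, overlapping cassette ends by 6 mm; they slide outwards. From 4 mm above the underside up to 18 mm they slope back, 30 degrees off vertical. A cassette set flat in the well rests on the slopes, its centre about 22 mm above mouth.
- follower (a joint): Travel of the orange sprung follower plate under the stack, in metres: 0 when the magazine is empty (its top 2 mm below the lips' underside); about 0.014, 0.030, 0.046, 0.062 with one to four cassettes under the lips. Upward spring about 3.4 N at 0, plus 45 N/m.
- cover (a joint): Yellow sliding cover over the magazine, in metres: 0 shut, 0.100 fully open. Slides along the feeder's +x (away from the operator side) and stays where left; friction about 1.5 N. Plate 140 x 80 x 6 mm, underside 128 mm above the bench; shut, it blocks the well.
- cover_handle (a point): Middle of the cover's black upright tab: 14 mm thick along the feeder's x, 44 mm wide along y, 28 mm tall; this point is 14 mm above the plate's top and 14 mm below the tab's top, 148 mm above the bench, 40 mm to the operator side of the magazine's middle when shut. Axes as the feeder's.
- dial (a joint): Black combination dial, rad, vertical axis; positive = turned right (clockwise from above). At 0 its white pointer line points along the feeder's +x at the white mark. Marks on the box: white 0, red 50 degrees right (0.873), blue 40 degrees left (-0.698), green 20 degrees right (0.349); thin ticks every 10 degrees. Turns from -1.4 to 1.4, stays where left (0.05 N m).
- dial_grip (a point): On the dial's axis at mid-height of the grip bar; x runs along the bar to the pointer end and turns with it. Bar 62 mm long, 14 mm thick, stands 32 mm above its round disc (72 mm across); this point is 20 mm above the disc, 12 mm below the bar's top, 91 mm above the bench.
- C1: Sample cassette: flat violet plastic block 80 (x) x 48 (y) x 16 (z) mm with a white window disc and a green stripe on both faces, 40 to 80 g. Origin at its centre. Either face may be up and either end to the front. May be absent. All cassettes are alike.
- C2: Sample cassette: flat violet plastic block 80 (x) x 48 (y) x 16 (z) mm with a white window disc and a green stripe on both faces, 40 to 80 g. Origin at its centre. Either face may be up and either end to the front. May be absent. All cassettes are alike.
- C3: Sample cassette: flat violet plastic block 80 (x) x 48 (y) x 16 (z) mm with a white window disc and a green stripe on both faces, 40 to 80 g. Origin at its centre. Either face may be up and either end to the front. May be absent. All cassettes are alike.
- C4: Sample cassette: flat violet plastic block 80 (x) x 48 (y) x 16 (z) mm with a white window disc and a green stripe on both faces, 40 to 80 g. Origin at its centre. Either face may be up and either end to the front. May be absent. All cassettes are alike.
- tub: Bystander: small white jar with red lid, 46 mm across, 55 mm tall; origin at the centre of its underside.
- beaker: Bystander: glass beaker, 76 mm across, 95 mm tall; origin at the centre of its underside.
- amber: Bystander: amber bottle with blue cap, 64 mm across, 130 mm tall; origin at the centre of its underside.
- white_jar: Bystander: white jar with teal lid, 70 mm across, 90 mm tall; origin at the centre of its underside.
- spatula: Bystander: lab spatula, 170 mm long, lying on the bench; origin at the middle of its length, on the bench.
- reagent: Bystander: white bottle with teal cap, 70 mm across, 150 mm tall; origin at the centre of its underside.
- dish: Bystander: shallow glass dish, 90 mm across, 20 mm tall; origin at the centre of its underside.
Not all that is in view belongs to the job. Leave any brown look-alike of the C4 alone.

How it is judged:
By the outcome, as a careful person would: the job done as asked, in the order asked, and still so for the second after the job is handed in, with the robot touching nothing.
Of C1, C2, C3, C4 only 2 to 3 are there at a start; the rules pass over those that are not, and their reading is None.
At some moment in a run one of C1, C2, C3, C4 may be knocked a few centimetres aside while the robot is not near it.
Once in a run the grip may slacken for a moment while it holds something.
It also fails if it takes over 210 s, if anything falls off the work surface, if the arm or the gripper's body presses on something with over 40 N, if the wrist force passes 120 N, or if a joint passes its speed limit or range.

## Working session

There is one attempt and no reset: what is moved stays moved. The work goes in short steps, Python scripts to look and compute and a shell command to move; the robot and the scene stay as the last step left them, time stands still between calls to the robot, and variables do not carry over. Pictures are saved under pics/ and viewed, and the job is handed in when it is done.

```bash
ls; mkdir -p pics; python3 - <<'E'
from rig import robot,capture,calibration
import cv2
s=robot.state()
for k,v in s.items(): print(k,v)
for n in ["scene","top","wrist"]:
    cv2.imwrite(f"pics/{n}0.png",capture(n)); print(n,calibration(n))
E
```

```text
pics
time 0.0
joint_positions [ 1.61121141  0.50182946 -0.426781    1.55147174  0.22077221  1.13829071
 -0.21031361]
qvel [-1.14715574e-03 -9.25562267e-04 -3.60184350e-04  1.03821444e-03
 -1.62056617e-03  8.83325076e-06  2.41572100e-04]
joint_efforts [ 3.59026981e-04 -5.69518626e+01 -5.81545427e+00 -2.80940795e+01
  1.07306940e-02  1.18642417e-02 -2.15109833e-05]
tool_pos [ 0.14341972 -0.63325951  0.23026092]
eef_rot [-9.72462493e-04  9.93800414e-01  1.11174579e-01 -6.81909891e-05]
wrist_force [ 0.24213854 -0.62583881 -0.42363736]
torque [0.01160072 0.03884821 0.01022879]
opening 1.0001571365129958
scene {'fx': 431.6030694533908, 'fy': 431.6030694533908, 'cx': 249.03808847255254, 'cy': 188.25790700849475, 'rvec': array([ 1.90581147,  1.48453516, -0.64887811]), 'tvec': array([-0.14166926, -0.30020181,  1.80102916])}
top {'fx': 350.6649276053673, 'fy': 350.6649276053673, 'cx': 253.27460229457947, 'cy': 190.1302183974078, 'rvec': array([ 2.17896174, -2.15671973,  0.09208215]), 'tvec': array([-0.0101914 ,  0.59111402,  1.21714488])}
wrist {'fx': 294.56444903081444, 'fy': 294.56444903081444, 'cx': 259.514505301993, 'cy': 191.08642541903774, 'T_tool_cam': array([[ 4.98948667e-04, -9.51771512e-01, -3.06807333e-01,
         7.72859399e-02],
       [ 9.99999506e-01,  2.10950464e-04,  9.71853493e-04,
         2.10110052e-04],
       [-8.60261319e-04, -3.06807666e-01,  9.51771147e-01,
        -1.42775362e-01],
       [ 0.00000000e+00,  0.00000000e+00,  0.00000000e+00,
         1.00000000e+00]])}
```

View pics/scene0.png

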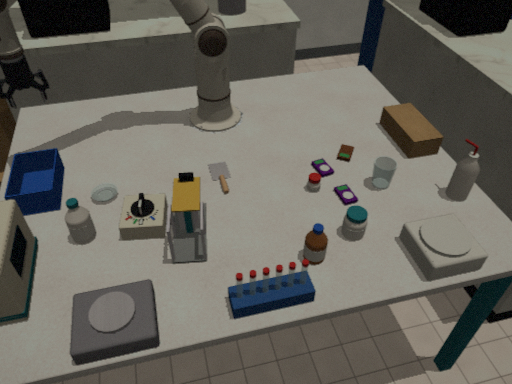

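View pics/top0.png

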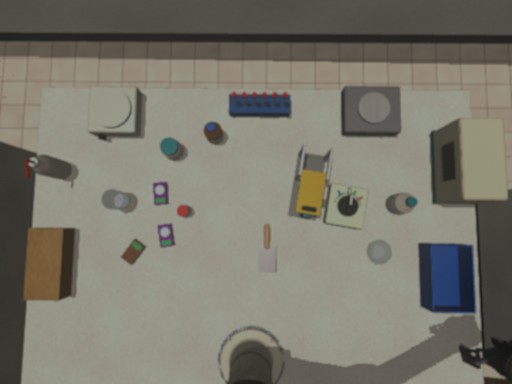

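View pics/wrist0.png

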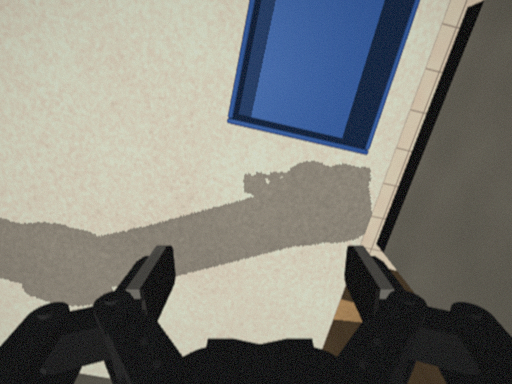

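```bash
cat > h.py <<'E'
import numpy as np, cv2
from rig import robot,capture,calibration
from scipy.spatial.transform import Rotation as R
def tool():
    s=robot.state(); q=s["eef_rot"]
    return np.array(s["tool_pos"]), R.from_quat([q[1],q[2],q[3],q[0]]).as_matrix()
def cam(n,pose=None):
    c=calibration(n); K=np.array([[c["fx"],0,c["cx"]],[0,c["fy"],c["cy"]],[0,0,1]])
    if n=="wrist":
        p,Rt=pose if pose else tool(); T=np.eye(4);T[:3,:3]=Rt;T[:3,3]=p
        W=np.linalg.inv(T@c["T_tool_cam"]); return K,W[:3,:3],W[:3,3]
    return K,cv2.Rodrigues(np.array(c["rvec"]))[0],np.array(c["tvec"])
def bp(n,uv,z,pose=None):
    K,Rc,t=cam(n,pose); d=Rc.T@np.linalg.inv(K)@np.array([*uv,1.]); o=-Rc.T@t
    return o+d*(z-o[2])/d[2]
def pj(n,X,pose=None):
    K,Rc,t=cam(n,pose); x=(Rc@np.atleast_2d(X).T).T+t; x=x@K.T; return x[:,:2]/x[:,2:]
def snap(n,f,crop=None,k=1):
    im=capture(n)
    if crop: im=im[crop[1]:crop[3],crop[0]:crop[2]]
    im=cv2.resize(im,None,fx=k,fy=k,interpolation=cv2.INTER_CUBIC); cv2.imwrite("pics/"+f,im)
def crop(src,f,c,k):
    im=cv2.imread("pics/"+src)[c[1]:c[3],c[0]:c[2]]
    cv2.imwrite("pics/"+f,cv2.resize(im,None,fx=k,fy=k,interpolation=cv2.INTER_CUBIC))
def delta(target,xdir=None):
    """tool-frame shift (cm) to target TCP; twist (rad) to bring tool x along xdir (mod pi)"""
    p,Rt=tool(); d=Rt.T@(np.array(target)-p)*100
    tw=None
    if xdir is not None:
        v=Rt.T@np.array([*xdir,0.]); tw=np.arctan2(v[1],v[0]); tw=(tw+np.pi/2)%np.pi-np.pi/2
    print("shift cm",d.round(2),"twist",tw, "q7",robot.state()["joint_positions"][6].round(2))
def st():
    s=robot.state(); p,Rt=tool()
    print("t",round(s["time"],2),"p",p.round(4),"x",Rt[:,0].round(3),"z",Rt[:,2].round(3),"F",np.round(s["wrist_force"],1),"op",round(s["opening"],3),"q",np.round(s["joint_positions"],2))
E
python3 - <<'E'
from h import *
crop("top0.png","t1.png",(110,170,250,270),5)
crop("top0.png","t2.png",(270,140,380,240),6)
crop("scene0.png","s1.png",(110,160,240,270),6)
for uv in [(161,193),(165,235),(133,251)]: print(bp("top",uv,.016))
print(bp("top",(379,251),.02))
print(bp("top",(347,205),.1), bp("top",(311,192),.134))
E
```

```text
[0.57873614 0.32734217 0.016     ]
[0.42922167 0.30774718 0.016     ]
[0.37179537 0.41931284 0.016     ]
[ 0.38203194 -0.44687468  0.02      ]
[ 0.5377535  -0.31686971  0.1       ] [ 0.57684134 -0.19239702  0.134     ]
```

View pics/t1.png

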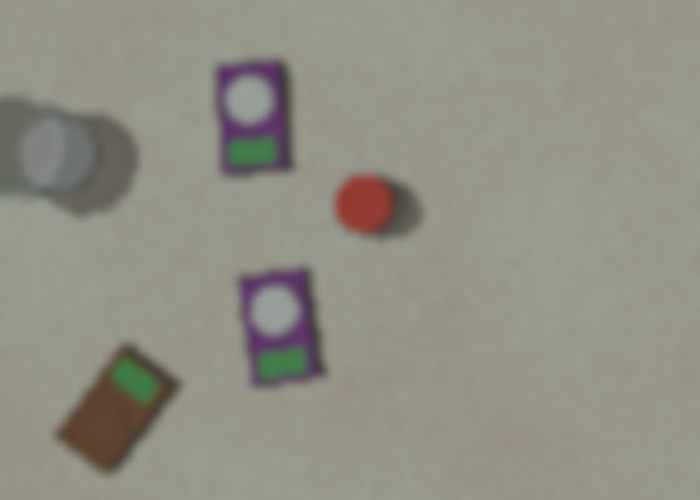

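View pics/t2.png

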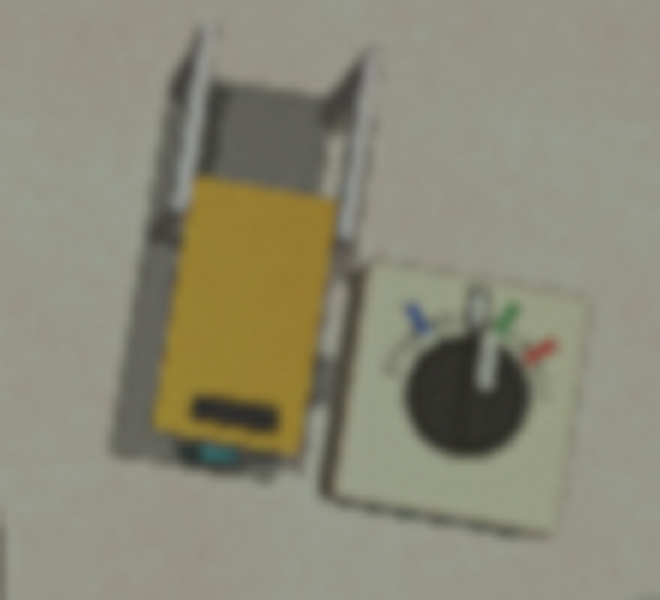

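View pics/s1.png

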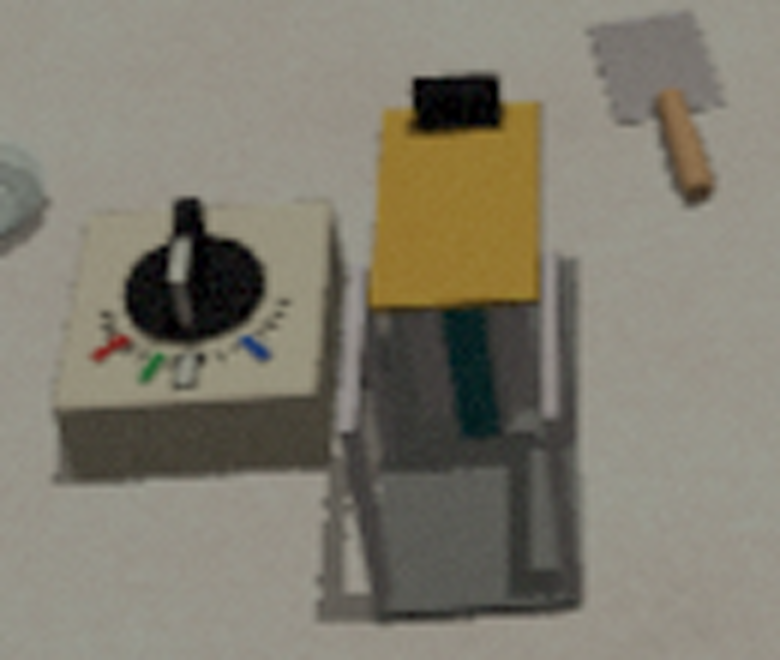

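```bash
cat > fit.py <<'E'
from h import *
from scipy.optimize import least_squares
F=[(-.07,-.14+.065,.06),(.07,-.14+.065,.06),(.07,-.205,.06),(-.07,-.205,.06),(.17,.045,.142),(.17,-.045,.142)]
top=[(338,492),(372,262),(590,298),(553,535),(208,28),(373,52)]
sc=[(333,205),(318,398),(58,408),(85,212),(550,415),(345,430)]
top=np.array(top)/6+[270,140]; sc=np.array(sc)/6+[110,160]
F=np.array(F)
def w(v,P): c,s=np.cos(v[2]),np.sin(v[2]); return P@np.array([[c,s,0],[-s,c,0],[0,0,1]])+[v[0],v[1],0]
r=least_squares(lambda v:np.r_[(pj("top",w(v,F))-top).ravel(),(pj("scene",w(v,F))-sc).ravel()],[.55,-.19,-.1],loss="soft_l1")
v=r.x; print(v); print((pj("top",w(v,F))-top).round(1),(pj("scene",w(v,F))-sc).round(1))
E
cat >> fit.py <<'E'
G={"dial":(0,-.14,.091),"disc":(0,-.14,.071),"handle":(-.04,0,.148),"htop":(-.04,0,.162),"well":(0,0,.125)}
for k,p in G.items():
    X=w(v,np.array([p])); print(k,X.round(4),"top",((pj("top",X)-[270,140])*6).round(),"scene",((pj("scene",X)-[110,160])*6).round())
E
python3 fit.py
```

```text
[ 0.55994746 -0.18711977 -0.1615288 ]
[[-1.7  0.6]
 [-1.2 -1.1]
 [-0.2 -0.7]
 [ 0.2  0. ]
 [-0.4 -1.2]
 [-0.5 -0.6]] [[-0.3 -1.6]
 [-0.5 -1.3]
 [-1.9 -0.1]
 [-0.4 -0.4]
 [-0.4  0. ]
 [-0.2 -0.3]]
dial [[ 0.5374 -0.3253  0.091 ]] top [[473. 392.]] scene [[184. 254.]]
disc [[ 0.5374 -0.3253  0.071 ]] top [[464. 393.]] scene [[191. 282.]]
handle [[ 0.5205 -0.1807  0.148 ]] top [[228. 415.]] scene [[455. 100.]]
htop [[ 0.5205 -0.1807  0.162 ]] top [[232. 414.]] scene [[452.  79.]]
well [[ 0.5599 -0.1871  0.125 ]] top [[234. 344.]] scene [[458. 188.]]
```

```bash
python3 - <<'E'
from h import *
st(); delta([.50,-.29,.33],[np.cos(-.1615),np.sin(-.1615)])
E
```

```text
t 0.15 p [ 0.1435 -0.6334  0.2305] x [0.975 0.221 0.   ] z [-0.     0.001 -1.   ] F [ 0.2 -0.4  0.3] op 1.001 q [ 1.61  0.5  -0.43  1.55  0.22  1.14 -0.21]
shift cm [ 42.36 -25.63  -9.91] twist 0.3843143840838974 q7 -0.21
```

```bash
python3 -m inch '100 0 0 -2 0; 100 0 0 -3 0; 100 1 -0.6 -3 0; 100 2 -1.2 -2 0; 100 2.5 -1.5 0 0; 100 2.5 -1.5 0 0; 100 2.5 -1.5 0 0; 100 2.5 -1.5 0 0; 100 2.5 -1.5 0 0; 100 2.5 -1.5 0 0'; python3 -m inch '100 2.5 -1.5 0 0; 100 2.5 -1.5 0 0; 100 2.5 -1.5 0 0; 100 2.5 -1.5 0 0; 100 2.5 -1.5 0 0; 100 2.5 -1.5 0 0; 100 2.5 -1.5 0 0; 100 2.5 -1.5 0 0; 100 2.5 -1.5 0 0; 100 2 -1.2 0 0'; python3 -m inch '100 0 0 0 0.1; 100 0 0 0 0.1; 100 0 0 0 0.1; 100 0 0 0 0.08; 100 0 0 0 0'
python3 - <<'E'
from h import *
st(); delta([.50,-.29,.33],[np.cos(-.1615),np.sin(-.1615)])
snap("wrist","w1.png",k=1.5)
E
```

```text
time: 0.98
tool_pos: [0.296, -0.4875, 0.3311]
eef_rot: [-0.0, 0.994, 0.111, -0.0]
wrist_force: [-0.7, -0.9, 0.1]
opening: 0.996
time: 1.82
tool_pos: [0.5032, -0.289, 0.3312]
eef_rot: [-0.0, 0.994, 0.112, 0.0]
wrist_force: [-0.2, 0.1, -0.0]
opening: 0.996
time: 2.23
tool_pos: [0.5016, -0.2911, 0.331]
eef_rot: [-0.0, 0.997, -0.08, -0.0]
wrist_force: [0.1, 0.5, -0.1]
opening: 0.998
t 2.23 p [ 0.5016 -0.2911  0.331 ] x [ 0.987 -0.159 -0.001] z [-0.001  0.    -1.   ] F [ 0.1  0.5 -0.1] op 0.998 q [ 0.96  0.32 -0.6   1.6   0.19  1.28 -1.41]
shift cm [-0.18 -0.09  0.1 ] twist 0.0017661675407201205 q7 -1.41
```

View pics/w1.png

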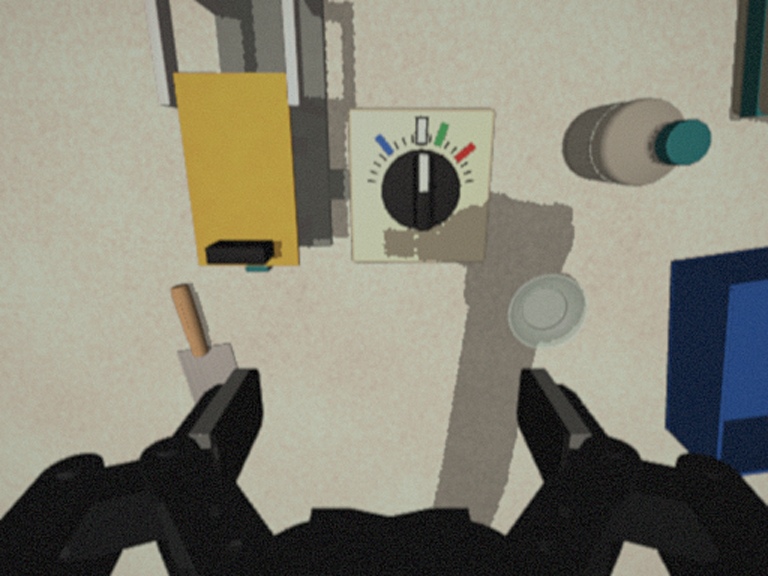

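```bash
cat > fit2.py <<'E'
from h import *
from fit import w,F,G,v as v0
pose=tool()
from scipy.optimize import least_squares
P=np.array([(.07,-.075,.06),(.07,-.205,.06),(-.07,-.205,.06),(-.07,-.075,.06),(0,-.14,.071)])
px=np.array([(351,109),(495,109),(485,262),(353,262),(421,190)])/1.5
f=lambda v:(pj("wrist",w(v,P),pose)-px)
r=least_squares(lambda v:f(v).ravel(),v0,loss="soft_l1"); print("wrist fit",r.x,f(r.x).round(1)); v=r.x
for u in [(199,265),(299,265),(175,74),(285,72)]:
    X=bp("wrist",np.array(u)/1.5,.134,pose); c,s=np.cos(v[2]),np.sin(v[2]); d=X[:2]-v[:2]; print("cover corner in feeder",(c*d[0]+s*d[1]).round(4),(-s*d[0]+c*d[1]).round(4))
E
python3 fit2.py
```

```text
[ 0.55994746 -0.18711977 -0.1615288 ]
[[-1.7  0.6]
 [-1.2 -1.1]
 [-0.2 -0.7]
 [ 0.2  0. ]
 [-0.4 -1.2]
 [-0.5 -0.6]] [[-0.3 -1.6]
 [-0.5 -1.3]
 [-1.9 -0.1]
 [-0.4 -0.4]
 [-0.4  0. ]
 [-0.2 -0.3]]
dial [[ 0.5374 -0.3253  0.091 ]] top [[473. 392.]] scene [[184. 254.]]
disc [[ 0.5374 -0.3253  0.071 ]] top [[464. 393.]] scene [[191. 282.]]
handle [[ 0.5205 -0.1807  0.148 ]] top [[228. 415.]] scene [[455. 100.]]
htop [[ 0.5205 -0.1807  0.162 ]] top [[232. 414.]] scene [[452.  79.]]
well [[ 0.5599 -0.1871  0.125 ]] top [[234. 344.]] scene [[458. 188.]]
wrist fit [ 0.55612367 -0.18810587 -0.15600587] [[-2.2 -1. ]
 [ 1.3 -0.9]
 [ 0.7  0.9]
 [-0.9  0.8]
 [ 0.2  0.5]]
cover corner in feeder -0.0519 0.04
cover corner in feeder -0.0518 -0.0395
cover corner in feeder 0.0862 0.0387
cover corner in feeder 0.0876 -0.0383
```

```bash
cat > fd.py <<'E'
from h import *
V=[0.5565,-0.188,-0.157]
def W(x,y,z): c,s=np.cos(V[2]),np.sin(V[2]); return np.array([V[0]+c*x-s*y,V[1]+s*x+c*y,z])
def I(X): c,s=np.cos(V[2]),np.sin(V[2]); d=np.array(X)[:2]-V[:2]; return np.array([c*d[0]+s*d[1],-s*d[0]+c*d[1]])
XD=[np.cos(V[2]),np.sin(V[2])]
E
python3 -c "
from fd import *
delta(W(0,-.14,.16),XD)"
```

```text
shift cm [ 3.81  2.96 17.1 ] twist 0.0015684857959394893 q7 -1.4
```

```bash
python3 -m inch '50 0.6 0.5 2.8 0; 50 0.6 0.5 2.8 0; 50 0.6 0.5 2.8 0; 50 0.7 0.5 2.8 0; 50 0.7 0.5 2.8 0; 50 0.6 0.5 2 0; 50 0 0 1 0; 50 0 0 0 0'
python3 - <<'E'
from fd import *
st(); delta(W(0,-.14,.079),XD)
snap("wrist","w2.png",k=1.5)
E
```

```text
time: 2.95
tool_pos: [0.5327, -0.3261, 0.1583]
eef_rot: [-0.001, 0.997, -0.078, -0.002]
wrist_force: [-0.8, -0.4, -0.0]
opening: 0.5
t 2.95 p [ 0.5327 -0.3261  0.1583] x [ 0.988 -0.155 -0.005] z [-0.004  0.003 -1.   ] F [-0.8 -0.4 -0. ] op 0.5 q [ 0.9   0.56 -0.53  1.67  0.32  1.   -1.48]
shift cm [0.23 0.01 7.93] twist 0.0011750934137193525 q7 -1.48
```

View pics/w2.png

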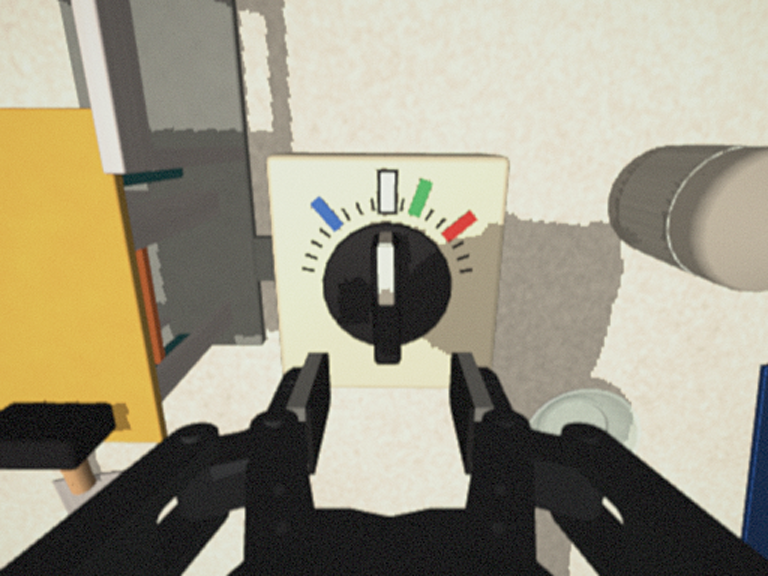

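```bash
python3 - <<'E'
from fd import *
print(I(bp("wrist",(386.5/1.5,285/1.5),.071)), I(bp("wrist",(386.5/1.5,234/1.5),.103)), I(bp("wrist",(386.5/1.5,346/1.5),.103)))
for u in [(267,156),(508,156),(283,387),(490,387)]: print(I(bp("wrist",np.array(u)/1.5,.06)))
E
```

```text
[ 0.00267836 -0.13932496] [ 0.03745661 -0.13953361] [-0.01893377 -0.13951622]
[ 0.07050128 -0.07624064]
[ 0.07070883 -0.20336281]
[-0.0677941  -0.07464389]
[-0.06756717 -0.20381909]
```

```bash
python3 -m inch '40 0.2 0 2 0; 40 0.2 0 2 0; 40 0 0 2 0; 40 0 0 1.2 0; 40 0 0 0.6 0; 0 0 0 0 0; 0 0 0 0 0; 0 0 0 0 0; 0 0 0 0 0; 0 0 0 0 0' 40; python3 -m inch '0 0 0 0 0; 0 0 0 0 0'
python3 - <<'E'
from fd import *
st(); print(I(tool()[0]))
snap("wrist","w3.png",k=1.5)
E
```

```text
time: 3.83
tool_pos: [0.5392, -0.3255, 0.0841]
eef_rot: [-0.001, 0.997, -0.078, 0.0]
wrist_force: [-0.7, 4.4, -1.4]
opening: 0.152
time: 4.0
tool_pos: [0.5392, -0.3255, 0.0841]
eef_rot: [-0.001, 0.997, -0.078, 0.0]
wrist_force: [-1.0, 5.1, -2.0]
opening: 0.151
t 4.0 p [ 0.5392 -0.3255  0.0841] x [ 0.988 -0.155  0.   ] z [ 0.     0.002 -1.   ] F [-1.   5.1 -2. ] op 0.151 q [ 0.86  0.65 -0.5   1.71  0.38  0.88 -1.52]
[ 0.0043892  -0.13854127]
```

View pics/w3.png

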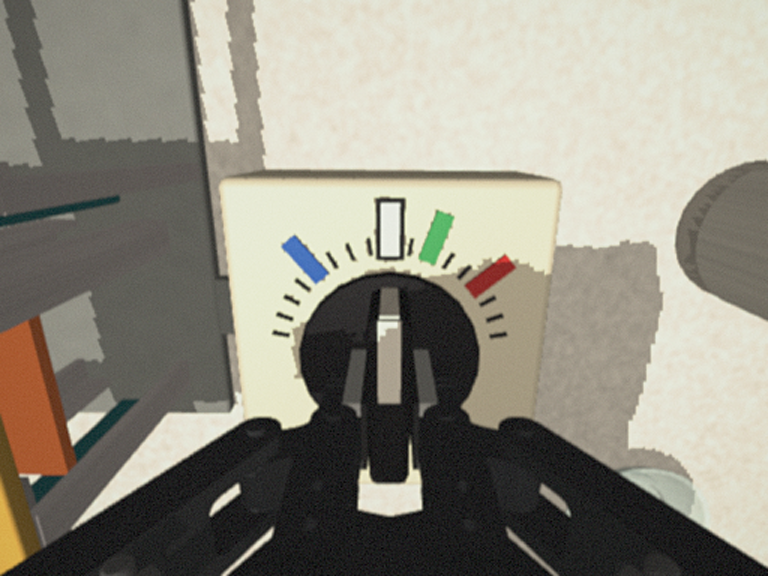

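```bash
python3 -m inch '0 0 0 0 0.06; 0 0 0 0 0.08; 0 0 0 0 0.08; 0 0 0 0 0.08; 0 0 0 0 0' ; python3 - <<'E'
from fd import *
st(); p,Rt=tool(); print(-np.arctan2(Rt[1,0],Rt[0,0])+V[2])
E
```

```text
time: 4.47
tool_pos: [0.5389, -0.3263, 0.0841]
eef_rot: [-0.0, 0.974, -0.227, -0.0]
wrist_force: [-0.6, 5.5, -1.3]
opening: 0.15
t 4.47 p [ 0.5389 -0.3263  0.0841] x [ 0.897 -0.443 -0.   ] z [ 0.     0.001 -1.   ] F [-0.6  5.5 -1.3] op 0.15 q [ 0.81  0.64 -0.42  1.71  0.33  0.86 -1.78]
0.3019034136307075
```

```bash
python3 -m inch '0 0 0 0 0.08; 0 0 0 0 0.08; 0 0 0 0 0.08; 0 0 0 0 0.08; 0 0 0 0 0.08; 0 0 0 0 0.08; 0 0 0 0 0.08;0 0 0 0 0.013;0 0 0 0 0;0 0 0 0 0' ; python3 - <<'E'
from fd import *
st(); p,Rt=tool(); print(-np.arctan2(Rt[1,0],Rt[0,0])+V[2])
snap("wrist","w4.png",k=1.5)
E
```

```text
time: 5.3
tool_pos: [0.5378, -0.3274, 0.0841]
eef_rot: [0.0, 0.871, -0.491, -0.001]
wrist_force: [-4.5, 4.1, 2.5]
opening: 0.152
t 5.3 p [ 0.5378 -0.3274  0.0841] x [ 0.518 -0.855 -0.001] z [-0.002 -0.    -1.   ] F [-4.5  4.1  2.5] op 0.152 q [ 0.72  0.62 -0.29  1.71  0.22  0.84 -2.27]
0.8693732795730633
```

View pics/w4.png

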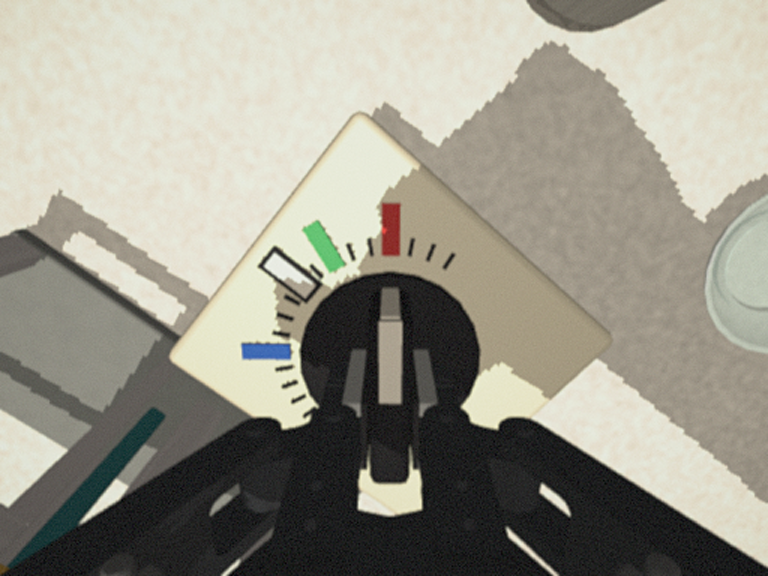

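```bash
python3 -m inch '0 0 0 0 0.004; 0 0 0 0 0; 0 0 0 0 0; 0 0 0 0 0; 0 0 0 0 0; 0 0 0 0 0; 0 0 0 0 0;0 0 0 0 0'; python3 -m inch '0 0 0 0 -0.05; 0 0 0 0 -0.08; 0 0 0 0 -0.08; 0 0 0 0 -0.08; 0 0 0 0 -0.08; 0 0 0 0 -0.08; 0 0 0 0 -0.08; 0 0 0 0 -0.08; 0 0 0 0 -0.08; 0 0 0 0 -0.08';python3 -m inch '0 0 0 0 -0.08; 0 0 0 0 -0.08; 0 0 0 0 -0.08; 0 0 0 0 -0.08; 0 0 0 0 -0.08; 0 0 0 0 -0.08; 0 0 0 0 -0.08; 0 0 0 0 -0.08; 0 0 0 0 -0.08; 0 0 0 0 -0.08'; python3 - <<'E'
from fd import *
st(); p,Rt=tool(); print(-np.arctan2(Rt[1,0],Rt[0,0])+V[2])
E
```

```text
time: 6.02
tool_pos: [0.5378, -0.3274, 0.0841]
eef_rot: [0.0, 0.87, -0.493, -0.001]
wrist_force: [-3.9, 3.1, 2.9]
opening: 0.152
time: 6.85
tool_pos: [0.5391, -0.3258, 0.0841]
eef_rot: [-0.001, 0.992, -0.127, 0.0]
wrist_force: [-1.9, 6.4, 2.3]
opening: 0.153
time: 7.68
tool_pos: [0.5389, -0.3236, 0.0841]
eef_rot: [-0.002, 0.963, 0.269, 0.0]
wrist_force: [-5.1, 10.8, 4.4]
opening: 0.15
t 7.68 p [ 0.5389 -0.3236  0.0841] x [0.855 0.519 0.002] z [-0.001  0.004 -1.   ] F [-5.1 10.8  4.4] op 0.15 q [ 0.97  0.7  -0.66  1.71  0.51  0.92 -0.92]
-0.7026511410741736
```

```bash
python3 -m inch '0 0 0 0 0; 0 0 0 0 0; 0 0 0 0 0; 0 0 0 0 0; 0 0 0 0 0; 0 0 0 0 0; 0 0 0 0 0;0 0 0 0 0'; python3 - <<'E'
from fd import *
st(); p,Rt=tool(); print(-np.arctan2(Rt[1,0],Rt[0,0])+V[2])
snap("wrist","w5.png",k=1.5)
E
```

```text
time: 8.35
tool_pos: [0.5389, -0.3237, 0.0841]
eef_rot: [-0.002, 0.963, 0.268, 0.0]
wrist_force: [-4.2, 10.5, 4.1]
opening: 0.152
t 8.35 p [ 0.5389 -0.3237  0.0841] x [0.857 0.516 0.002] z [-0.001  0.004 -1.   ] F [-4.2 10.5  4.1] op 0.152 q [ 0.97  0.7  -0.66  1.71  0.51  0.92 -0.92]
-0.699074310622837
```

View pics/w5.png

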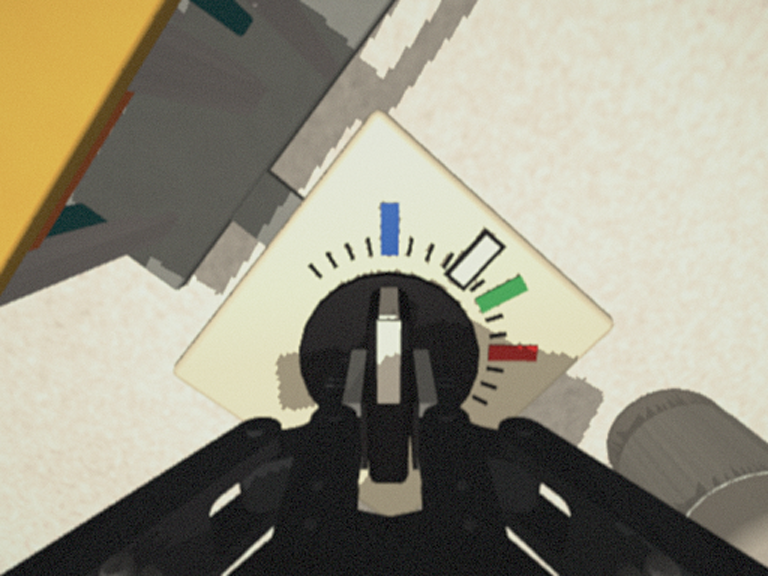

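Pointer and blue mark are aligned (both at column ~390). Now right 1.047 to green.

```bash
python3 -m inch '0 0 0 0 0.05; 0 0 0 0 0.08; 0 0 0 0 0.08; 0 0 0 0 0.08; 0 0 0 0 0.08; 0 0 0 0 0.08; 0 0 0 0 0.08; 0 0 0 0 0.08; 0 0 0 0 0.08; 0 0 0 0 0.08';python3 -m inch '0 0 0 0 0.08; 0 0 0 0 0.08; 0 0 0 0 0.08; 0 0 0 0 0.035; 0 0 0 0 0; 0 0 0 0 0; 0 0 0 0 0; 0 0 0 0 0; 0 0 0 0 0; 0 0 0 0 0'; python3 - <<'E'
from fd import *
st(); p,Rt=tool(); print(-np.arctan2(Rt[1,0],Rt[0,0])+V[2])
snap("wrist","w6.png",k=1.5)
E
```

```text
time: 9.23
tool_pos: [0.5391, -0.3257, 0.0841]
eef_rot: [-0.001, 0.993, -0.116, 0.0]
wrist_force: [-1.8, 5.4, 1.2]
opening: 0.149
time: 10.07
tool_pos: [0.5389, -0.3265, 0.0841]
eef_rot: [-0.0, 0.968, -0.25, -0.0]
wrist_force: [-2.8, 5.1, 2.2]
opening: 0.151
t 10.07 p [ 0.5389 -0.3265  0.0841] x [ 0.875 -0.483 -0.   ] z [ 0.     0.001 -1.   ] F [-2.8  5.1  2.2] op 0.151 q [ 0.8   0.64 -0.41  1.71  0.32  0.86 -1.82]
0.3475719024022662
```

View pics/w6.png

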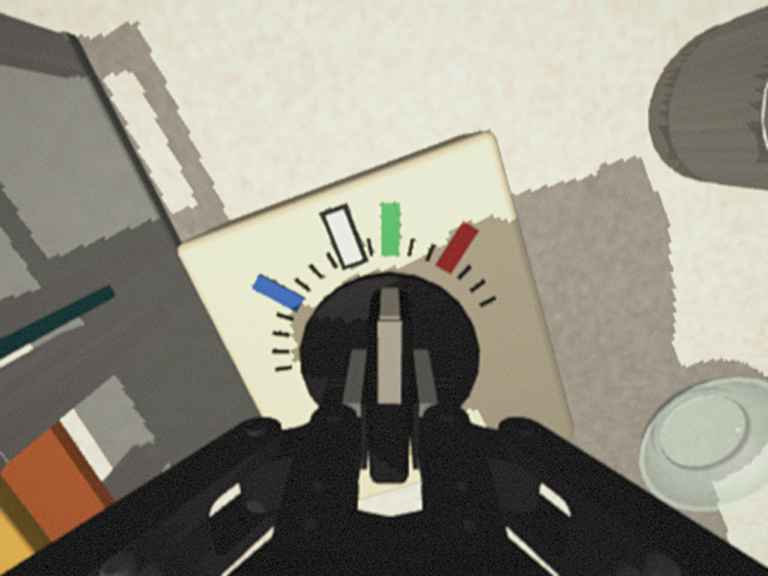

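```bash
python3 -m inch '35 0 0 0 0; 35 0 0 0 0; 35 0 0 0 0; 35 0 0 -1 0; 35 0 0 -2 0; 35 0 0 -3 0; 35 0 0 -3 0; 35 0 0 -3 -0.08; 10 0 0 -3 -0.08; 10 0 0 0 -0.08';python3 -m inch '0 0 0 0 -0.08; 0 0 0 0 -0.03;0 0 0 0 0'; python3 - <<'E'
from fd import *
st(); delta(W(-.09,0,.20),XD)
snap("wrist","w7.png",k=1.5)
E
```

```text
time: 10.95
tool_pos: [0.5425, -0.3295, 0.2418]
eef_rot: [0.003, 0.991, -0.132, 0.006]
wrist_force: [1.3, -1.2, 1.1]
opening: 0.103
time: 11.2
tool_pos: [0.5388, -0.3282, 0.2347]
eef_rot: [0.001, 0.997, -0.079, 0.001]
wrist_force: [-0.6, 0.2, -0.3]
opening: -0.0
t 11.2 p [ 0.5388 -0.3282  0.2347] x [ 0.988 -0.157  0.002] z [ 0.001 -0.001 -1.   ] F [-0.6  0.2 -0.3] op -0.0 q [ 0.9   0.48 -0.54  1.6   0.27  1.14 -1.44]
shift cm [ -9.46 -14.12   3.44] twist -0.001044810766327453 q7 -1.44
```

View pics/w7.png

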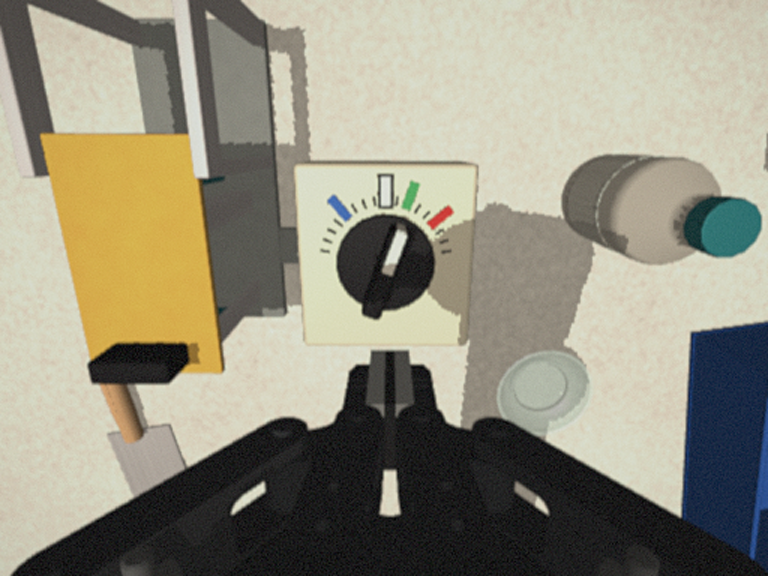

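```bash
python3 -m inch '0 -1 -2 0 0; 0 -2 -3 0 0; 0 -2 -3 0 0; 0 -2 -3 0 0; 0 -2 -2 0.5 0; 0 -0.5 -1.1 2.5 0; 0 0 0 3 0; 0 0 0 2.4 0; 0 0 0 0.6 0; 0 0 0 0 0'; python3 - <<'E'
from fd import *
st(); print(I(tool()[0])); delta(W(-.058,0,.145),XD)
snap("wrist","w8.png",k=1.5)
E
```

```text
time: 12.08
tool_pos: [0.4659, -0.1728, 0.1421]
eef_rot: [-0.001, 0.997, -0.08, -0.002]
wrist_force: [-0.5, -0.7, -0.6]
opening: 0.005
t 12.08 p [ 0.4659 -0.1728  0.1421] x [ 0.987 -0.159 -0.003] z [-0.003  0.002 -1.   ] F [-0.5 -0.7 -0.6] op 0.005 q [ 0.8   0.38 -0.59  2.    0.28  0.85 -1.68]
[-0.09182799  0.00081193]
shift cm [ 3.38  0.07 -0.3 ] twist -0.0025693198567950937 q7 -1.68
```

View pics/w8.png

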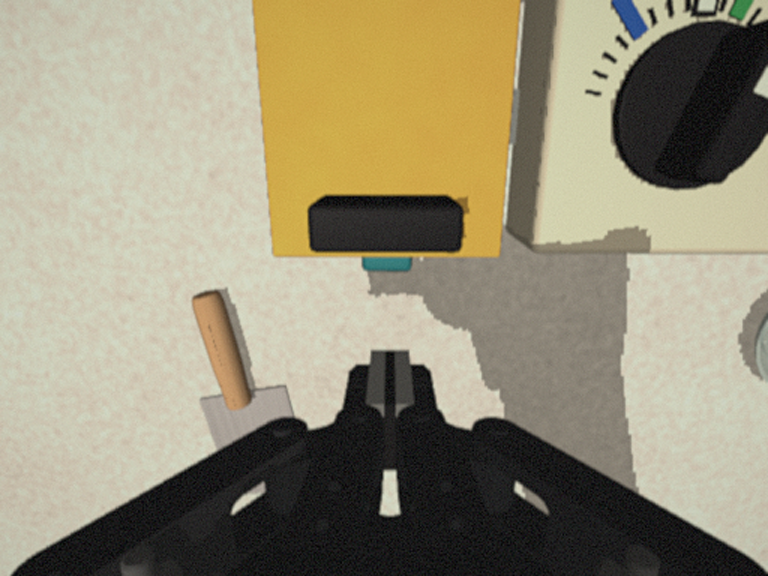

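```bash
python3 -m inch '0 1.5 0 0 0; 0 1.2 0 0 0; 0 0.8 0 0 0; 0 1 0 0 0; 0 1 0 0 0; 0 1 0 0 0; 0 1 0 0 0; 0 1 0 0 0; 0 1 0 0 0; 0 1 0 0 0'; python3 -c "
from fd import *
st(); print(I(tool()[0]))"; python3 -m inch '0 1 0 0 0; 0 0.5 0 0 0; 0 0.3 0 0 0; 0 0.2 0 0 0;0 0 0 0 0';  python3 -c "
from fd import *
st(); print(I(tool()[0]))
snap('wrist','w9.png',k=1.5)"
```

```text
time: 12.97
tool_pos: [0.5716, -0.1901, 0.1432]
eef_rot: [0.0, 0.997, -0.08, -0.0]
wrist_force: [-2.7, -0.6, 1.1]
opening: 0.002
t 12.97 p [ 0.5716 -0.1901  0.1432] x [ 0.987 -0.159 -0.   ] z [-0.  0. -1.] F [-2.7 -0.6  1.1] op 0.002 q [ 0.69  0.54 -0.55  1.75  0.34  0.95 -1.73]
[0.0152726  0.00027632]
time: 13.38
tool_pos: [0.591, -0.1929, 0.1432]
eef_rot: [-0.0, 0.997, -0.079, 0.0]
wrist_force: [0.4, -0.6, -0.7]
opening: 0.002
t 13.38 p [ 0.591  -0.1929  0.1432] x [ 0.987 -0.158  0.   ] z [ 0.  0. -1.] F [ 0.4 -0.6 -0.7] op 0.002 q [ 0.67  0.57 -0.55  1.7   0.35  0.97 -1.73]
[0.03480818 0.0005561 ]
```

View pics/w9.png

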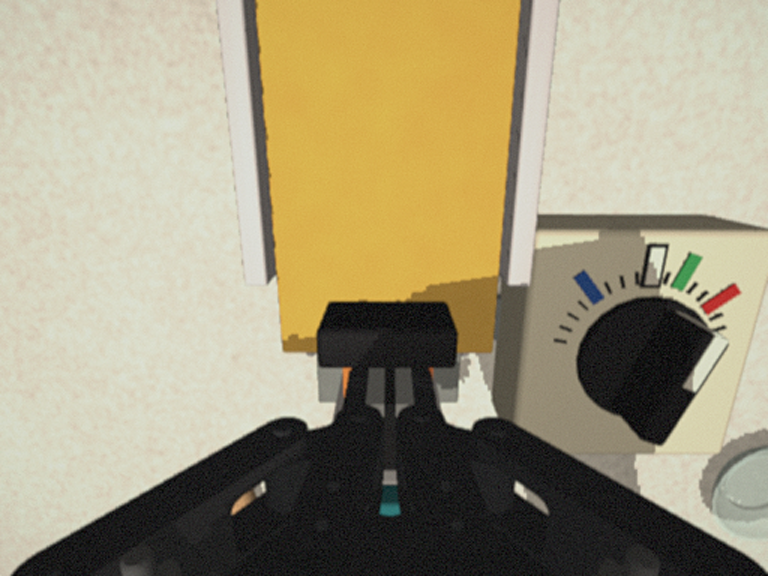

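```bash
python3 -m inch '0 0.3 0 0 0; 0 0.2 0 0 0; 0 0.1 0 0 0; 0 0.1 0 0 0;0 0 0 0 0;0 0 0 0 0';  python3 -c "
from fd import *
st(); print(I(tool()[0]))"; python3 -m inch '0 0.1 0 0 0; 0 0.1 0 0 0;0 0 0 0 0;0 0 0 0 0';  python3 -c "
from fd import *
st(); print(I(tool()[0]))"
```

```text
time: 13.93
tool_pos: [0.5976, -0.194, 0.1433]
eef_rot: [-0.0, 0.997, -0.079, 0.0]
wrist_force: [-0.8, 1.5, -0.7]
opening: 0.0
t 13.93 p [ 0.5976 -0.194   0.1433] x [ 0.987 -0.158  0.   ] z [ 0.  0. -1.] F [-0.8  1.5 -0.7] op 0.0 q [ 0.67  0.58 -0.54  1.68  0.35  0.98 -1.73]
[0.04153991 0.00046431]
time: 14.27
tool_pos: [0.5996, -0.1945, 0.1433]
eef_rot: [-0.0, 0.997, -0.079, 0.0]
wrist_force: [-0.0, 1.2, -0.7]
opening: -0.001
t 14.27 p [ 0.5996 -0.1945  0.1433] x [ 0.987 -0.158  0.   ] z [ 0.  0. -1.] F [-0.   1.2 -0.7] op -0.001 q [ 0.67  0.59 -0.54  1.67  0.35  0.98 -1.73]
[0.04355958 0.00034661]
```

```bash
python3 -m inch '0 0.1 0 0 0; 0 0.1 0 0 0;0 0 0 0 0;0 0 0 0 0';  python3 -m inch '0 0.1 0 0 0; 0 0.1 0 0 0;0 0 0 0 0;0 0 0 0 0';  python3 -c "
from fd import *
st(); print(I(tool()[0]))
snap('wrist','w10.png',k=1.5)"
```

```text
time: 14.6
tool_pos: [0.6001, -0.1946, 0.1432]
eef_rot: [0.0, 0.997, -0.08, -0.001]
wrist_force: [-5.5, 2.2, 4.0]
opening: 0.001
time: 14.93
tool_pos: [0.6001, -0.1947, 0.143]
eef_rot: [0.0, 0.997, -0.08, -0.003]
wrist_force: [-11.2, 2.5, 7.6]
opening: 0.001
t 14.93 p [ 0.6001 -0.1947  0.143 ] x [ 0.987 -0.159 -0.007] z [-0.007  0.    -1.   ] F [-11.2   2.5   7.6] op 0.001 q [ 0.66  0.59 -0.54  1.67  0.35  0.99 -1.73]
[0.04414372 0.00022897]
```

View pics/w10.png

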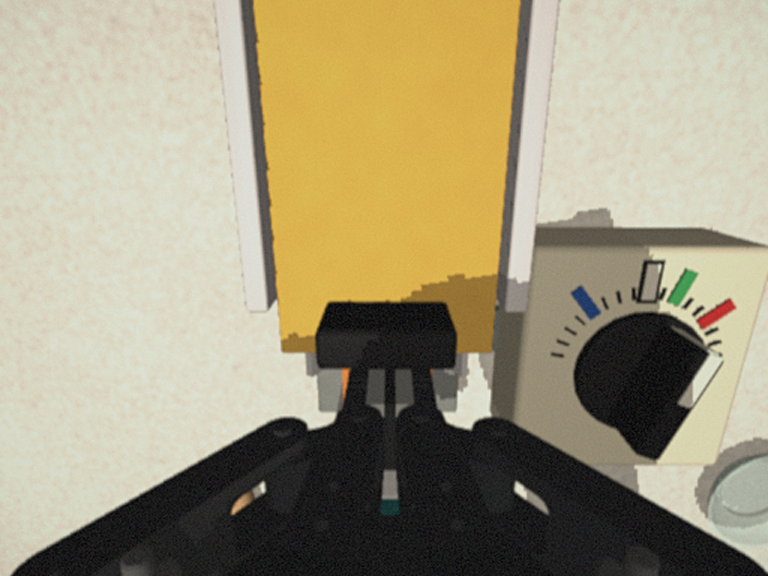

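```bash
python3 -m inch '0 -1 0 0 0; 0 -1.5 0 -0.5 0; 0 -1.5 0 -2 0; 0 -1.5 0 -3 0; 50 -1.5 0 -3 0; 50 -1.5 0 -3 0; 100 -1 0 -3 0; 100 -1 0 -2 0; 100 0 0 0 0; 100 0 0 0 0';  python3 -c "
from fd import *
st(); print(I(tool()[0]))
snap('wrist','w11.png',k=1.5)"
```

```text
time: 15.82
tool_pos: [0.5006, -0.1792, 0.3101]
eef_rot: [0.001, 0.997, -0.08, 0.002]
wrist_force: [0.3, -0.3, -0.3]
opening: 0.842
t 15.82 p [ 0.5006 -0.1792  0.3101] x [ 0.987 -0.159  0.004] z [ 0.004 -0.003 -1.   ] F [ 0.3 -0.3 -0.3] op 0.842 q [ 0.84  0.23 -0.64  1.75  0.15  1.2  -1.57]
[-5.65374712e-02 -7.46662821e-05]
```

View pics/w11.png

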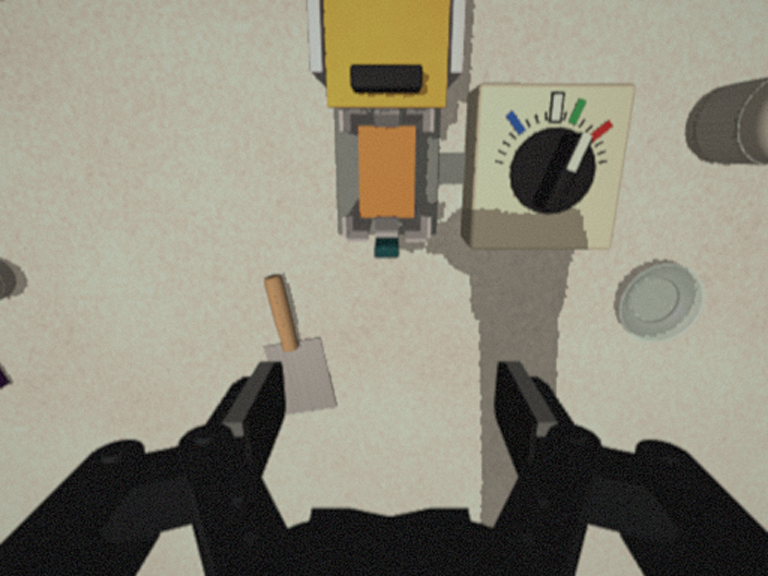

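```bash
python3 - <<'E'
from fd import *
im=cv2.imread("pics/w11.png"); cv2.imwrite("pics/w11c.png",cv2.resize(im[90:270,320:460],None,fx=4,fy=4,interpolation=cv2.INTER_CUBIC)[:600])
E
```

View pics/w11c.png

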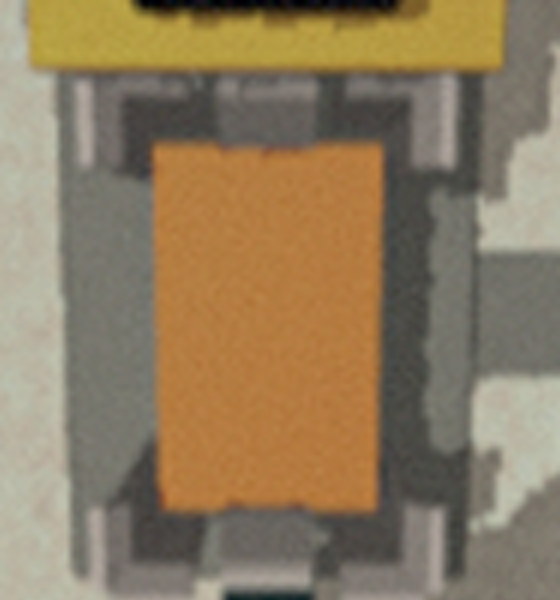

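```bash
python3 - <<'E'
from fd import *
for u in [(153,143),(383,143),(378,510),(162,510)]:
    X=bp("wrist",((u[0]/4+320)/1.5,(u[1]/4+90)/1.5),.093); print(X.round(4),I(X).round(4))
for u in [(95,130),(435,130),(440,540),(93,540)]:
    X=bp("wrist",((u[0]/4+320)/1.5,(u[1]/4+90)/1.5),.125); print("post",X.round(4),I(X).round(4))
for u in [(30,70),(500,70)]:
    X=bp("wrist",((u[0]/4+320)/1.5,(u[1]/4+90)/1.5),.134); print("cov",X.round(4),I(X).round(4))
E
```

```text
[ 0.5938 -0.1715  0.093 ] [0.0343 0.0222]
[ 0.5869 -0.2148  0.093 ] [ 0.0342 -0.0217]
[ 0.5177 -0.2039  0.093 ] [-0.0358 -0.0218]
[ 0.5247 -0.1607  0.093 ] [-0.0357  0.022 ]
post [ 0.5959 -0.1637  0.125 ] [0.0351 0.0301]
post [ 0.5866 -0.2219  0.125 ] [ 0.035  -0.0288]
post [ 0.5156 -0.2134  0.125 ] [-0.0365 -0.0315]
post [ 0.5258 -0.1498  0.125 ] [-0.0363  0.0329]
cov [ 0.6063 -0.1556  0.134 ] [0.0442 0.0398]
cov [ 0.5939 -0.2331  0.134 ] [ 0.044  -0.0387]
```

```bash
for i in 1 2 3; do python3 -m inch '80 0 0 0 -0.1; 80 0 0 0 -0.1; 80 0 0 0 -0.1; 80 0 0 0 -0.1; 80 0 0 0 -0.1; 80 0 0 0 -0.1; 80 0 0 0 -0.1; 80 0 0 0 -0.1; 80 0 0 0 -0.1; 80 0 0 0 -0.1' | tail -0; done;  python3 -c "
from fd import *
st(); delta([.43,.27,.31],[1,0])"
```

```text
t 18.37 p [ 0.4996 -0.1784  0.3068] x [-0.957  0.291  0.002] z [-0.001  0.002 -1.   ] F [ 0.3 -0.2 -0.5] op 0.801 q [ 1.23  0.4  -1.19  1.74  0.39  1.27  1.22]
shift cm [19.72 40.87 -0.22] twist -0.29566400079610666 q7 1.22Exception ignored on flushing sys.stdout:
BrokenPipeError: [Errno 32] Broken pipe
Exception ignored on flushing sys.stdout:
BrokenPipeError: [Errno 32] Broken pipe
Exception ignored on flushing sys.stdout:
BrokenPipeError: [Errno 32] Broken pipe
```

```bash
python3 -m inch '100 0.6 1.3 0 0; 100 1.2 2.5 0 0; 100 1.2 2.5 0 0; 100 1.2 2.5 0 0; 100 1.2 2.5 0 0; 100 1.2 2.5 0 0; 100 1.2 2.5 0 0; 100 1.2 2.5 0 0; 100 1.2 2.5 0 0; 100 1.2 2.5 0 0'; python3 -m inch '100 1.2 2.5 0 0; 100 1.2 2.5 0 0; 100 1.2 2.5 0 0; 100 1.2 2.5 0 0; 100 1.2 2.5 0 0; 100 1.2 2.5 0 0; 100 1 2 0 -0.08; 100 0 0 0 -0.1; 100 0 0 0 -0.1;100 0 0 0 0';  python3 -c "
from fd import *
st(); delta([.43,.27,.31],[1,0])
snap('wrist','w12.png',k=1.5)"
```

```text
time: 19.2
tool_pos: [0.4601, 0.0849, 0.3076]
eef_rot: [-0.0, 0.151, 0.989, 0.0]
wrist_force: [0.4, 0.3, 0.3]
opening: 0.999
time: 20.03
tool_pos: [0.4318, 0.2708, 0.3074]
eef_rot: [-0.001, 0.009, 1.0, 0.0]
wrist_force: [-0.3, 0.4, 0.7]
opening: 0.999
t 20.03 p [0.4318 0.2708 0.3074] x [-1.     0.017  0.002] z [-0.002  0.001 -1.   ] F [-0.3  0.4  0.7] op 0.999 q [ 0.42  0.4  -1.3   1.79  0.4   1.27  0.58]
shift cm [ 0.18 -0.08 -0.26] twist -0.01727431005157687 q7 0.58
```

View pics/w12.png

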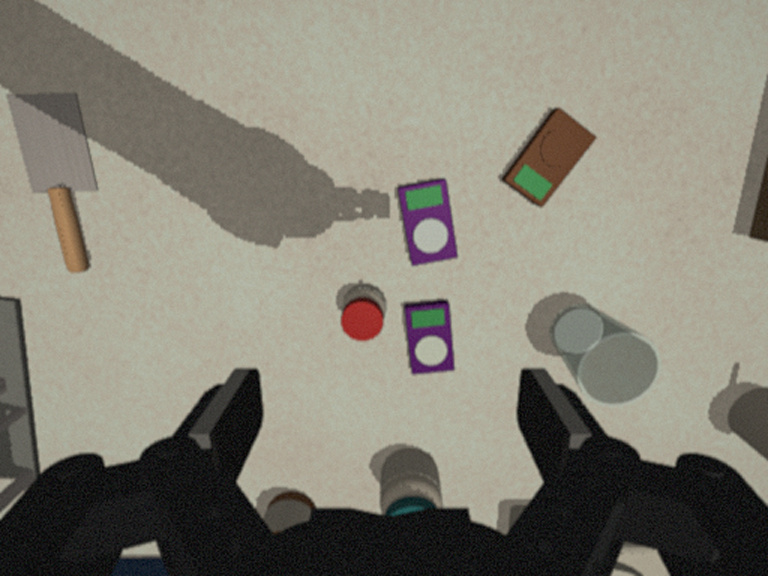

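```bash
python3 - <<'E'
from fd import *
for c in [[(398,187),(444,179),(457,256),(412,264)],[(404,304),(447,300),(454,370),(412,374)]]:
    X=np.array([bp("wrist",np.array(u)/1.5,.014) for u in c])
    m=X.mean(0); d=(X[0]+X[1]-X[2]-X[3]); print(m.round(4),"len",np.linalg.norm(d)/2,np.linalg.norm(X[0]-X[1]),"dir",d[:2]/np.linalg.norm(d))
    delta([*m[:2],.10],d[:2]/np.linalg.norm(d))
print(bp("wrist",np.array((617,368))/1.5,.0+.095), bp("wrist",np.array((362,320))/1.5,.055))
E
```

```text
[0.426  0.3079 0.014 ] len 0.07797171062907642 0.0448332563656329 dir [-0.9845358  -0.17518352]
shift cm [ 0.66  3.74 20.75] twist -0.19903801409595667 q7 0.57
[0.5505 0.3099 0.014 ] len 0.08260337208956842 0.045157130555017855 dir [-0.99473574 -0.10247347]
shift cm [-11.79   4.23  20.72] twist -0.12559940723744134 q7 0.57
[0.54704934 0.47103703 0.095     ] [0.51180303 0.24149366 0.055     ]
```

```bash
python3 -m inch '100 0.4 1 1 0; 100 0.3 1.4 3 0; 100 0 1.3 3 0; 100 0 0 3 -0.1; 100 0 0 3 -0.1; 100 0 0 3 0; 100 0 0 2.5 0; 100 0 0 1.5 0; 100 0 0 0 0;100 0 0 0 0';  python3 -c "
from fd import *
st(); delta([.426,.3079,.0],[-.9845,-.175])
snap('wrist','w13.png',k=1.5)"
```

```text
time: 20.92
tool_pos: [0.4268, 0.3064, 0.1083]
eef_rot: [-0.001, -0.088, 0.996, -0.0]
wrist_force: [0.5, 0.3, -0.2]
opening: 1.0
t 20.92 p [0.4268 0.3064 0.1083] x [-0.984 -0.176  0.001] z [-0.001 -0.    -1.   ] F [ 0.5  0.3 -0.2] op 1.0 q [ 0.14  0.67 -1.07  1.95  0.73  0.97  0.46]
shift cm [ 0.04  0.16 10.83] twist 0.0012373912990948366 q7 0.46
```

View pics/w13.png

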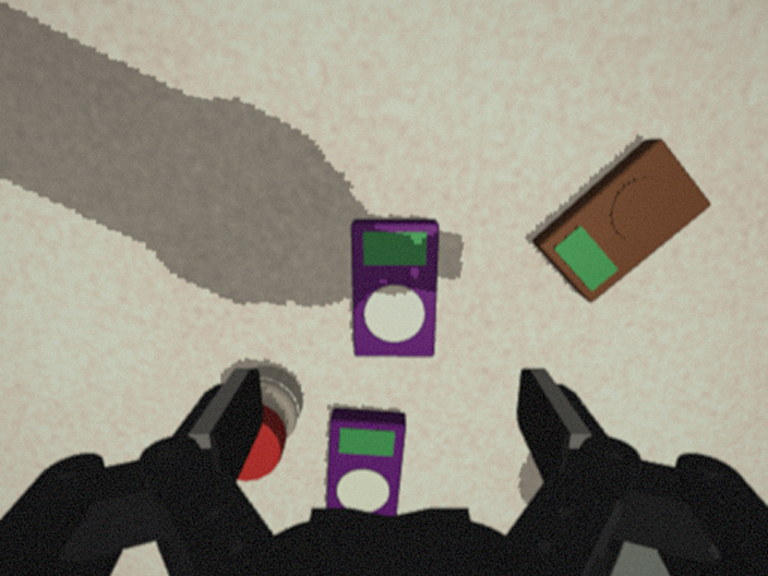

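```bash
python3 - <<'E'
from fd import *
for u in [(353,228),(437,228),(434,355),(356,355)]: print(bp("wrist",np.array(u)/1.5,.016).round(4))
m=np.mean([bp("wrist",np.array(u)/1.5,.016) for u in [(353,228),(437,228),(434,355),(356,355)]],0);delta([*m[:2],0],[-.9845,-.175])
E
```

```text
[0.3948 0.281  0.016 ]
[0.3868 0.3255 0.016 ]
[0.461  0.3396 0.016 ]
[0.4691 0.2943 0.016 ]
shift cm [-0.08  0.28 10.93] twist 0.001680147446941005 q7 0.46
```

```bash
python3 -m inch '100 0 0.3 2 0; 100 0 0 3 0; 100 0 0 3 0; 100 0 0 1.5 0; 100 0 0 0.9 0; 100 0 0 0.4 0; 100 0 0 0 0; 40 0 0 0 0; 40 0 0 0 0;40 0 0 0 0' 40; python3 -m inch '40 0 0 0 0; 40 0 0 0 0; 40 0 0 0 0';  python3 -c "
from fd import *
st()
snap('wrist','w14.png',k=1.5)"
```

```text
time: 21.8
tool_pos: [0.4275, 0.3099, 0.0015]
eef_rot: [0.001, -0.089, 0.996, 0.0]
wrist_force: [-0.1, -0.0, -0.4]
opening: 0.61
time: 22.05
tool_pos: [0.4275, 0.3099, 0.0015]
eef_rot: [0.001, -0.089, 0.996, 0.0]
wrist_force: [-0.2, -1.2, 5.2]
opening: 0.549
t 22.05 p [0.4275 0.3099 0.0015] x [-0.984 -0.178 -0.002] z [ 0.002  0.001 -1.   ] F [-0.2 -1.2  5.2] op 0.549 q [ 0.01  0.82 -0.9   1.98  0.91  0.81  0.33]
```

View pics/w14.png

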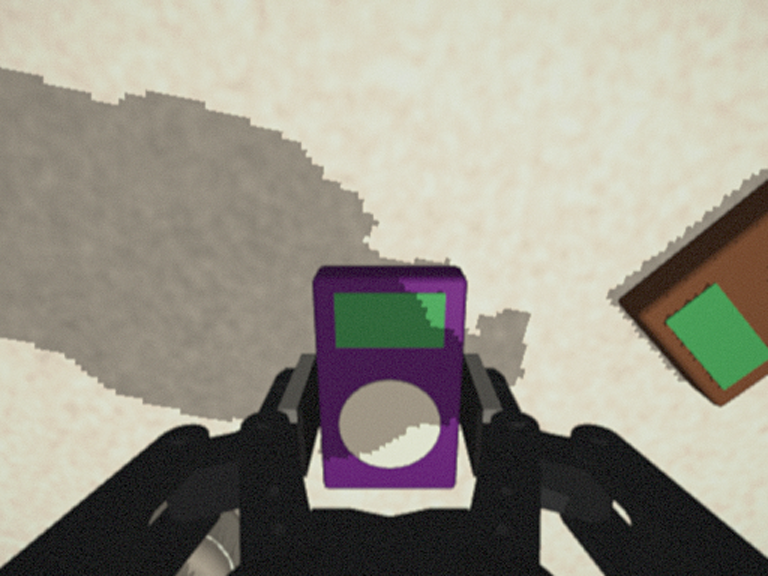

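```bash
python3 -m inch '40 0 0 -0.5 0; 40 0 0 -1 0; 40 0 0 -2 0; 40 0 0 -3 0; 40 0 0 -3 0; 40 0 0 -3 0; 40 0 0 -2.5 0; 40 0 0 -2 0;40 0 0 -1 0;40 0 0 0 0' 60;  python3 -c "
from fd import *
st(); delta(W(-.03,0,.19),XD)
snap('wrist','w15.png',k=1.5)"
```

```text
time: 22.93
tool_pos: [0.4276, 0.3103, 0.1828]
eef_rot: [0.002, -0.089, 0.996, 0.001]
wrist_force: [0.7, 1.0, -1.2]
opening: 0.542
t 22.93 p [0.4276 0.3103 0.1828] x [-0.984 -0.178 -0.004] z [ 0.004  0.002 -1.   ] F [ 0.7  1.  -1.2] op 0.542 q [ 0.21  0.58 -1.17  1.89  0.61  1.08  0.54]
shift cm [ -0.98 -50.34  -0.77] twist 0.33617918163008964 q7 0.54
```

View pics/w15.png

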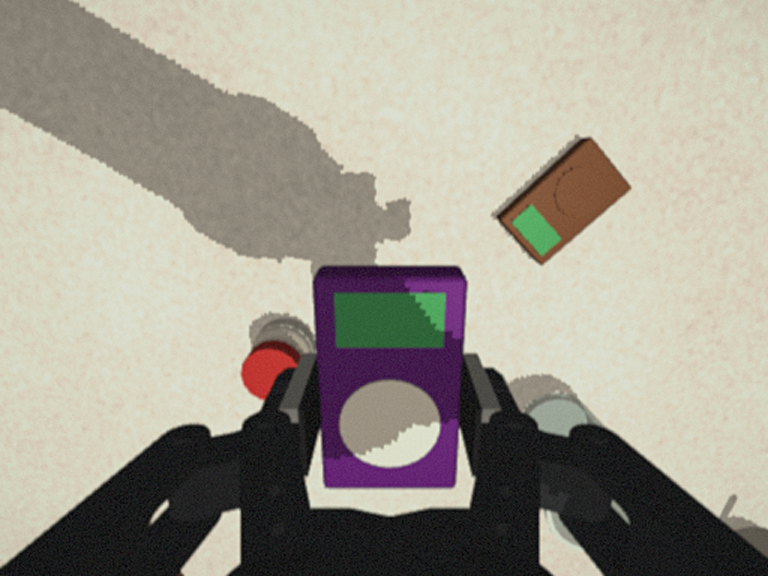

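```bash
cat >> fd.py <<'E'
def heldpt(uv,zt):
    c=calibration("wrist"); T=c["T_tool_cam"]; d=T[:3,:3]@np.array([(uv[0]-c["cx"])/c["fx"],(uv[1]-c["cy"])/c["fy"],1]); o=T[:3,3]
    return o+d*(zt-o[2])/d[2]
E
python3 - <<'E'
from fd import *
P=[heldpt(np.array(u)/1.5,-.0145) for u in [(315,280),(466,280),(455,487),(326,487)]]
print(np.round(P,4)); print(np.mean(P,0))
E
```

```text
[[ 0.0403 -0.0229 -0.0145]
 [ 0.0404  0.0229 -0.0145]
 [-0.0367  0.0231 -0.0145]
 [-0.0368 -0.0229 -0.0145]]
[ 1.80936224e-03  7.03720583e-05 -1.45000000e-02]
```

```bash
python3 -m inch '40 0 -1 -0.2 0; 40 0 -2 -0.3 0; 40 0 -2.5 -0.3 0; 40 -0.1 -2.5 0 0; 40 -0.1 -2.5 0 0; 40 -0.1 -2.5 0 0; 40 -0.1 -2.5 0 0; 40 -0.1 -2.5 0 0; 40 -0.1 -2.5 0 0; 40 -0.1 -2.5 0 0'; python3 -m inch '40 0 -2.5 0 0; 40 0 -2.5 0 0; 40 0 -2.5 0 0; 40 0 -2.5 0 0; 40 0 -2.5 0 0; 40 0 -2.5 0 0; 40 0 -2.5 0 0.06; 40 0 -2.5 0 0.08; 40 0 -2 0 0.1; 40 0 -1 0 0.1';python3 -m inch '40 0 0 0 0'; python3 -c "
from fd import *
st(); delta(W(0,0,.19),XD)"
```

```text
time: 23.82
tool_pos: [0.4735, 0.0826, 0.1867]
eef_rot: [-0.001, -0.09, 0.996, 0.0]
wrist_force: [1.0, -0.5, -1.0]
opening: 0.54
time: 24.65
tool_pos: [0.5081, -0.1465, 0.1867]
eef_rot: [-0.001, 0.086, 0.996, 0.0]
wrist_force: [0.4, 0.4, 0.2]
opening: 0.541
time: 24.73
tool_pos: [0.5079, -0.1463, 0.1869]
eef_rot: [-0.001, 0.085, 0.996, -0.0]
wrist_force: [-0.4, 0.8, -1.1]
opening: 0.545
t 24.73 p [ 0.5079 -0.1463  0.1869] x [-0.985  0.17   0.002] z [-0.002 -0.001 -1.   ] F [-0.4  0.8 -1.1] op 0.545 q [ 1.11  0.57 -1.15  1.88  0.59  1.09  1.12]
shift cm [-5.5  -3.28 -0.32] twist -0.014184989525658054 q7 1.12
```

```bash
python3 -m inch '40 -1.5 -1 0 -0.014; 40 -2 -1.2 0 0; 40 -1.5 -1 0 0; 40 -0.6 -0.1 0 0; 40 0 0 0 0; 40 0 0 0 0'; python3 -c "
from fd import *
st(); delta(W(0.0012,0.0002,.16),XD); snap('wrist','w16.png',k=1.5); snap('top','t16.png',crop=(270,120,380,240),k=5)"
```

```text
time: 25.23
tool_pos: [0.5587, -0.1817, 0.1877]
eef_rot: [-0.001, 0.072, 0.997, 0.001]
wrist_force: [-0.5, 1.3, 0.3]
opening: 0.54
t 25.23 p [ 0.5587 -0.1817  0.1877] x [-0.99   0.144  0.002] z [-0.001  0.002 -1.   ] F [-0.5  1.3  0.3] op 0.54 q [ 1.05  0.66 -1.1   1.74  0.64  1.15  1.18]
shift cm [-0.   -0.64  2.77] twist 0.012842583774637983 q7 1.18
```

View pics/w16.png

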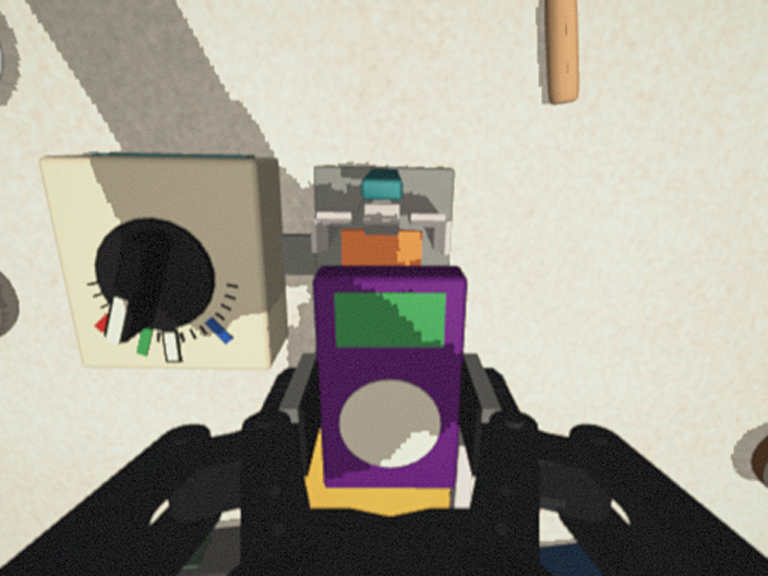

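View pics/t16.png

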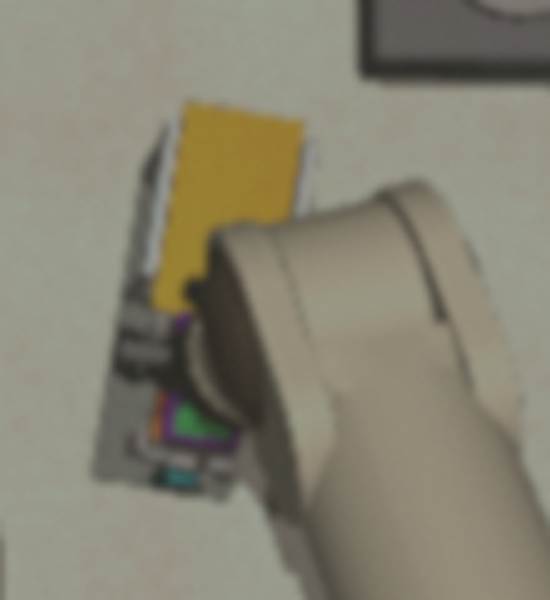

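```bash
python3 -m inch '40 0 -0.3 0.5 0.013; 40 0 -0.34 1 0; 40 0 0 1 0; 40 0 0 0.3 0;40 0 0 0 0;40 0 0 0 0'; python3 -c "
from fd import *
st(); delta(W(0.0012,0.0002,.13),XD); snap('wrist','w17.png',k=1.5)"
```

```text
time: 25.83
tool_pos: [0.558, -0.1898, 0.1598]
eef_rot: [-0.0, 0.08, 0.997, 0.0]
wrist_force: [0.4, 0.2, -0.6]
opening: 0.542
t 25.83 p [ 0.558  -0.1898  0.1598] x [-0.987  0.159  0.001] z [-0.001  0.001 -1.   ] F [ 0.4  0.2 -0.6] op 0.542 q [ 1.04  0.69 -1.07  1.76  0.68  1.11  1.16]
shift cm [0.05 0.17 2.98] twist -0.0025487956449161686 q7 1.16
```

View pics/w17.png

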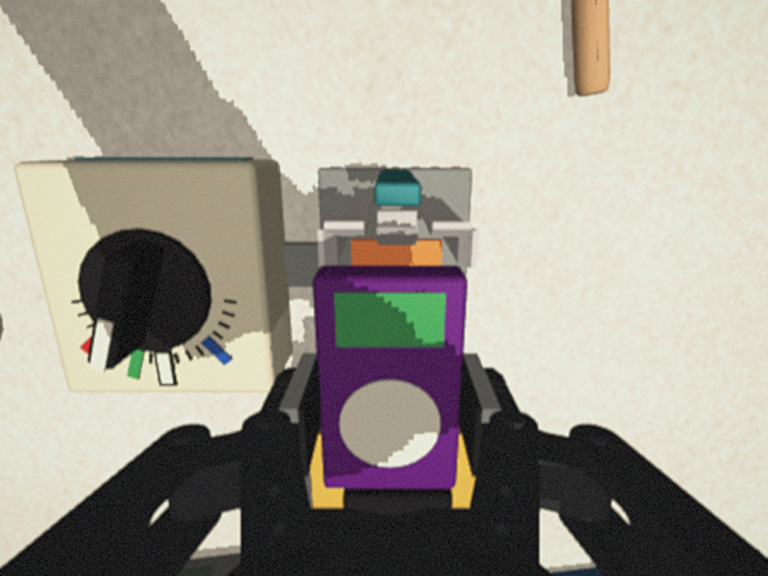

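```bash
python3 -m inch '40 0 0.2 0.5 0; 40 0 0 0.8 0; 40 0 0 0.7 0; 40 0 0 0.4 0;40 0 0 0 0;40 0 0 0 0'; python3 -c "
from fd import *
st(); delta(W(0.0012,0.0002,.13),XD); snap('wrist','w18.png',k=1.5)"
```

```text
time: 26.38
tool_pos: [0.5583, -0.1879, 0.1359]
eef_rot: [-0.0, 0.08, 0.997, 0.0]
wrist_force: [0.6, -0.4, -0.2]
opening: 0.544
t 26.38 p [ 0.5583 -0.1879  0.1359] x [-0.987  0.159  0.001] z [-0.001  0.    -1.   ] F [ 0.6 -0.4 -0.2] op 0.544 q [ 1.02  0.72 -1.04  1.78  0.7   1.07  1.13]
shift cm [ 0.06 -0.02  0.59] twist -0.0026398385663206625 q7 1.13
```

View pics/w18.png

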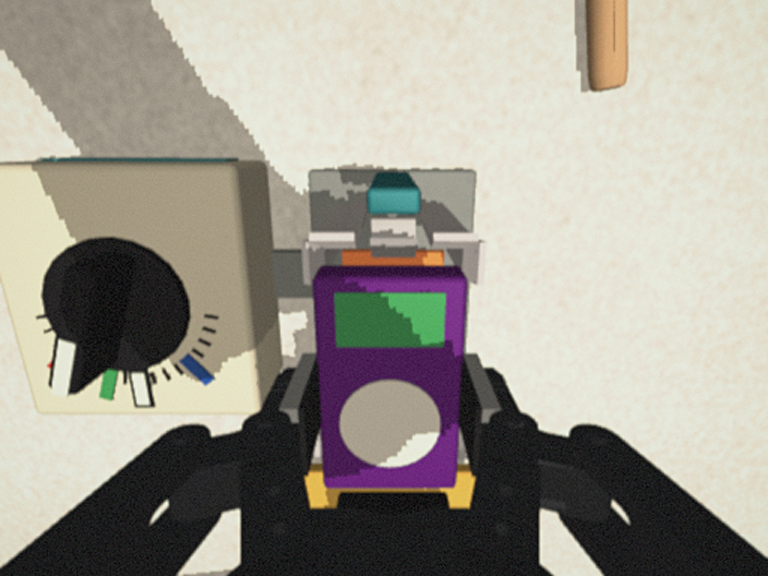

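```bash
python3 - <<'E'
from fd import *
for u in [(303,237),(483,237),(358,243),(432,243),(372,217),(416,217)]: print(u,I(bp("wrist",np.array(u)/1.5,.125)).round(4))
for u in [(342,252),(444,252),(372,255),(416,255)]: print("lip/plate",u,I(bp("wrist",np.array(u)/1.5,.095)).round(4))
print(I(tool()[0]))
E
```

```text
(303, 237) [-0.0462 -0.0307]
(483, 237) [-0.046   0.0329]
(358, 243) [-0.044  -0.0113]
(432, 243) [-0.0439  0.0149]
(372, 217) [-0.0532 -0.0062]
(416, 217) [-0.0532  0.0091]
lip/plate (342, 252) [-0.0337 -0.0205]
lip/plate (444, 252) [-0.0336  0.023 ]
lip/plate (372, 255) [-0.0323 -0.0077]
lip/plate (416, 255) [-0.0323  0.0111]
[0.00211114 0.00036642]
```

```bash
python3 -m inch '40 0 0.09 0.3 0; 40 0 0 0.4 0; 40 0 0 0.4 0; 40 0 0 0.4 0;40 0 0 0 0;40 0 0 0 0'; python3 -c "
from fd import *
st()"; python3 -m inch '40 0 0 0.3 0; 40 0 0 0.3 0; 40 0 0 0.2 0; 40 0 0 0.2 0;40 0 0 0 0;40 0 0 0 0'; python3 -c "
from fd import *
st(); print(I(tool()[0])); snap('wrist','w19.png',k=1.5)"
```

```text
time: 26.93
tool_pos: [0.5585, -0.1871, 0.1209]
eef_rot: [-0.0, 0.08, 0.997, 0.0]
wrist_force: [0.3, 0.8, -0.3]
opening: 0.538
t 26.93 p [ 0.5585 -0.1871  0.1209] x [-0.987  0.159  0.001] z [-0.001  0.    -1.   ] F [ 0.3  0.8 -0.3] op 0.538 q [ 1.01  0.74 -1.03  1.79  0.72  1.05  1.12]
time: 27.43
tool_pos: [0.5589, -0.1872, 0.1113]
eef_rot: [0.0, 0.08, 0.997, 0.0]
wrist_force: [0.5, 0.3, -1.3]
opening: 0.544
t 27.43 p [ 0.5589 -0.1872  0.1113] x [-0.987  0.159 -0.   ] z [ 0.  0. -1.] F [ 0.5  0.3 -1.3] op 0.544 q [ 1.    0.75 -1.02  1.79  0.74  1.04  1.11]
[0.00220817 0.00120254]
```

View pics/w19.png

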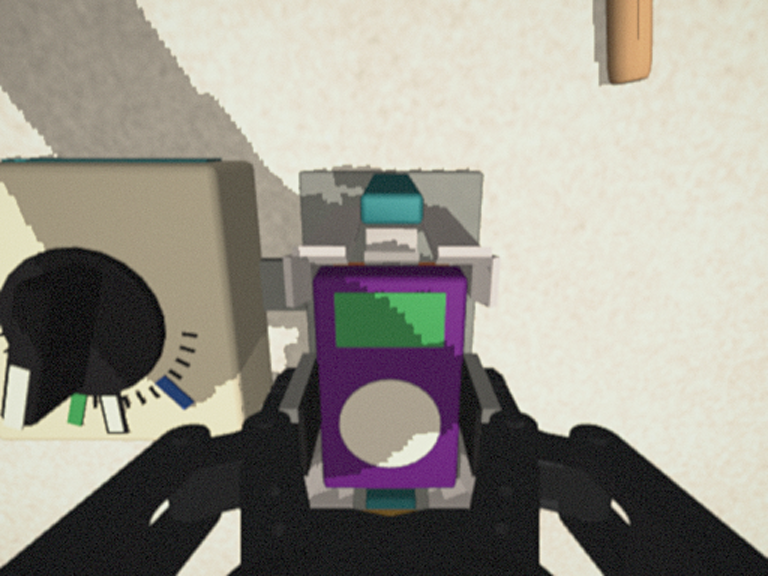

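```bash
python3 -m inch '40 0 0 0.1 0; 40 0 0 0.1 0;40 0 0 0 0;40 0 0 0 0'; python3 -c "
from fd import *
st()"; python3 -m inch '75 0 0 0 0; 75 0 0 0 0; 75 0 0 0 0; 75 0 0 -1 0; 75 0 0 -2 0; 75 0 0 -3 0; 0 0 0 -2 0; 0 0 0 0 0; 0 0 0 0 0; 0 0 0 0 0'; python3 -c "
from fd import *
st(); print(I(tool()[0])); snap('wrist','w20.png',k=1.5)"
```

```text
time: 27.82
tool_pos: [0.559, -0.1872, 0.1097]
eef_rot: [0.0, 0.08, 0.997, -0.0]
wrist_force: [0.8, 0.6, 3.0]
opening: 0.545
t 27.82 p [ 0.559  -0.1872  0.1097] x [-0.987  0.159 -0.001] z [ 0.001 -0.    -1.   ] F [0.8 0.6 3. ] op 0.545 q [ 1.    0.75 -1.01  1.79  0.74  1.03  1.11]
time: 28.65
tool_pos: [0.5582, -0.1874, 0.1891]
eef_rot: [-0.0, 0.08, 0.997, -0.0]
wrist_force: [-0.2, 0.8, 0.1]
opening: 0.18
t 28.65 p [ 0.5582 -0.1874  0.1891] x [-0.987  0.159  0.001] z [-0.001 -0.    -1.   ] F [-0.2  0.8  0.1] op 0.18 q [ 1.05  0.66 -1.1   1.74  0.64  1.15  1.18]
[0.0016266  0.00085603]
```

View pics/w20.png

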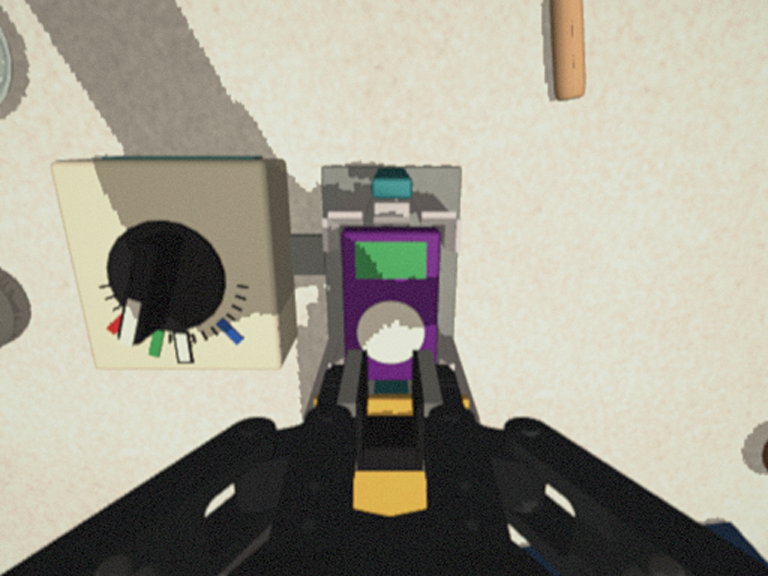

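```bash
python3 -m inch '0 0.1 0 1 0; 0 0 0 2 0; 0 0 0 2 0; 0 0 0 0.8 0; 0 0 0 0.4 0; 0 0 0 0.4 0; 0 0 0 0.4 0; 0 0 0 0.4 0; 0 0 0 0.4 0; 0 0 0 0.4 0' ; python3 -c "
from fd import *
st(); print(I(tool()[0]))"
```

```text
time: 29.53
tool_pos: [0.5591, -0.187, 0.1085]
eef_rot: [0.001, 0.08, 0.997, -0.0]
wrist_force: [0.9, 0.7, 4.2]
opening: -0.001
t 29.53 p [ 0.5591 -0.187   0.1085] x [-0.987  0.159 -0.003] z [ 0.003 -0.001 -1.   ] F [0.9 0.7 4.2] op -0.001 q [ 1.    0.75 -1.01  1.79  0.74  1.03  1.11]
[0.00243419 0.00144541]
```

```bash
python3 -m inch '0 0.1 0 0.4 0; 0 0 0 0.4 0; 0 0 0 0.4 0; 0 0 0 0.3 0; 0 0 0 0 0' ; python3 -c "
from fd import *
st(); print(I(tool()[0]))"; python3 -m inch '0 0 0 0.2 0; 0 0 0 0.2 0; 0 0 0 0.1 0; 0 0 0 0 0;0 0 0 0 0' ; python3 -c "
from fd import *
st(); print(I(tool()[0]))"
```

```text
time: 29.95
tool_pos: [0.5575, -0.1869, 0.0923]
eef_rot: [0.001, 0.08, 0.997, 0.0]
wrist_force: [2.0, -0.3, 2.5]
opening: 0.002
t 29.95 p [ 0.5575 -0.1869  0.0923] x [-0.987  0.159 -0.001] z [ 0.001 -0.    -1.   ] F [ 2.  -0.3  2.5] op 0.002 q [ 0.99  0.77 -0.99  1.81  0.76  1.    1.09]
[0.00077456 0.00121802]
time: 30.37
tool_pos: [0.5568, -0.1869, 0.0873]
eef_rot: [0.0, 0.08, 0.997, 0.0]
wrist_force: [1.8, 0.3, 2.6]
opening: -0.001
t 30.37 p [ 0.5568 -0.1869  0.0873] x [-0.987  0.159 -0.   ] z [ 0. -0. -1.] F [1.8 0.3 2.6] op -0.001 q [ 0.98  0.77 -0.99  1.81  0.77  1.    1.09]
[0.00016126 0.00115877]
```

```bash
python3 -m inch '0 0 0 0 0; 0 0 0 -0.5 0; 0 0 0 -1 0; 0 0 0 -2 0; 0 0 0 -3 0; 0 0 0 -3 0; 0 0 0 -2 0; 0 0 0 -1 0; 0 0 0 0 0;0 0 0 0 0' ; python3 -c "
from fd import *
st(); print(I(tool()[0])); snap('wrist','w21.png',k=1.5); snap('scene','s21.png',crop=(110,140,240,270),k=6)"
```

```text
time: 31.2
tool_pos: [0.556, -0.1872, 0.2119]
eef_rot: [-0.001, 0.08, 0.997, -0.0]
wrist_force: [-0.7, -0.0, -0.0]
opening: 0.002
t 31.2 p [ 0.556  -0.1872  0.2119] x [-0.987  0.159  0.001] z [-0.001 -0.001 -1.   ] F [-0.7 -0.  -0. ] op 0.002 q [ 1.07  0.63 -1.12  1.72  0.61  1.19  1.19]
[-0.00058768  0.00074613]
```

View pics/w21.png

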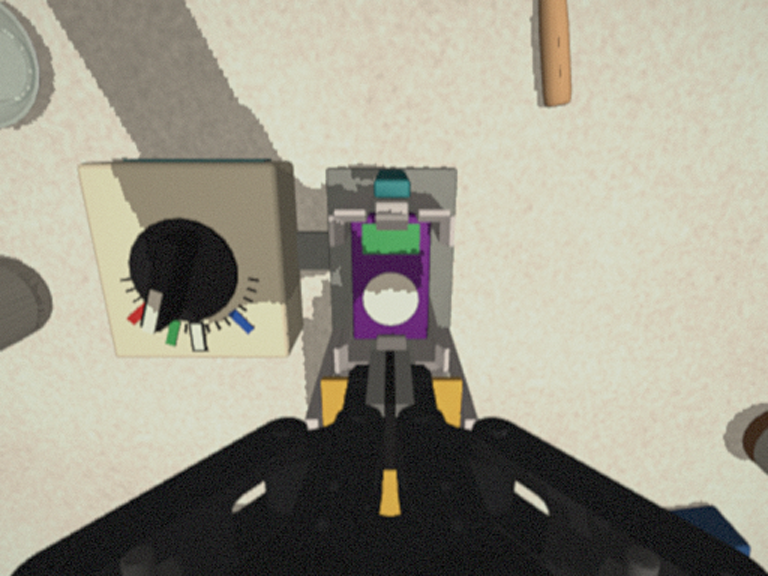

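```bash
python3 -m inch '100 0 0 -2 0; 100 0 0 -3 0; 100 0 0 -3 0' ; python3 -c "
from fd import *
delta([.53,.29,.29],[-.9947,-.1025])"
```

```text
time: 31.55
tool_pos: [0.5551, -0.1867, 0.2906]
eef_rot: [-0.003, 0.08, 0.997, 0.001]
wrist_force: [0.6, 0.4, -0.3]
opening: 0.422
shift cm [10.04 46.67  0.18] twist -0.2620792295093346 q7 1.25
```

```bash
python3 -m inch '100 0.3 1.2 0 0; 100 0.5 2.4 0 0; 100 0.5 2.4 0 0; 100 0.5 2.4 0 0; 100 0.5 2.4 0 0; 100 0.5 2.4 0 0; 100 0.5 2.4 0 0; 100 0.5 2.4 0 0; 100 0.5 2.4 0 0; 100 0.5 2.4 0 0'; python3 -m inch '100 0.5 2.4 0 0; 100 0.5 2.4 0 0; 100 0.5 2.4 0 0; 100 0.5 2.4 0 0; 100 0.5 2.4 0 0; 100 0.5 2.4 0 0; 100 0.5 2.4 0 0; 100 0.5 2.4 0 0; 100 0.5 2.4 0 0; 100 0.2 1 0 0';python3 -m inch '100 0 0 0 -0.09; 100 0 0 0 -0.09; 100 0 0 0 -0.08; 100 0 0 0 0' ; python3 -c "
from fd import *
st(); delta([.53,.29,.29],[-.9947,-.1025])
snap('wrist','w22.png',k=1.5);cv2.imwrite('pics/t22.png',capture('top'))"
```

```text
time: 32.38
tool_pos: [0.5446, 0.0468, 0.2907]
eef_rot: [-0.001, 0.08, 0.997, -0.0]
wrist_force: [0.4, 0.2, 1.3]
opening: 1.003
time: 33.22
tool_pos: [0.5331, 0.2799, 0.2909]
eef_rot: [-0.001, 0.078, 0.997, 0.0]
wrist_force: [-0.8, -0.1, 0.6]
opening: 1.003
time: 33.55
tool_pos: [0.535, 0.2756, 0.2908]
eef_rot: [-0.001, -0.051, 0.999, -0.0]
wrist_force: [-0.2, 0.0, -0.9]
opening: 0.998
t 33.55 p [0.535  0.2756 0.2908] x [-0.995 -0.103  0.002] z [-0.002 -0.001 -1.   ] F [-0.2  0.  -0.9] op 0.998 q [ 0.29  0.6  -1.19  1.59  0.57  1.34  0.7 ]
shift cm [0.35 1.49 0.08] twist 8.669132679095526e-05 q7 0.7
```

View pics/w22.png

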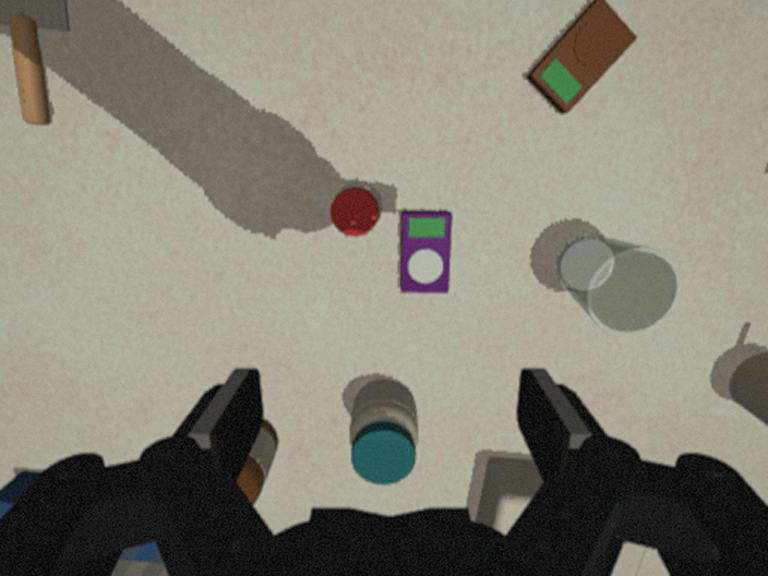

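View pics/t22.png

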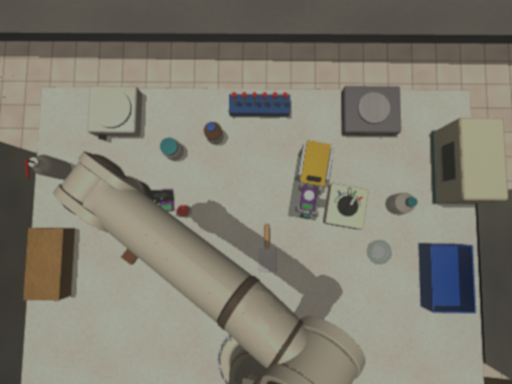

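```bash
python3 - <<'E'
from fd import *
X=np.array([bp("wrist",np.array(u)/1.5,.015) for u in [(401,213),(451,213),(448,292),(402,292)]])
m=X.mean(0); d=(X[0]+X[1]-X[2]-X[3]); d/=np.linalg.norm(d); print(m,d,np.linalg.norm(X[0]-X[3]),np.linalg.norm(X[0]-X[1]))
delta([*m[:2],.10],d[:2])
print(bp("wrist",np.array((355,212))/1.5,.055),bp("wrist",np.array((383,452))/1.5,.09))
E
```

```text
[0.55209208 0.31180736 0.015     ] [-0.99394576 -0.10987188  0.        ] 0.07866601249152193 0.04725146984162498
shift cm [-2.08  3.44 19.12] twist -0.012952069655163934 q7 0.69
[0.5127019  0.24321272 0.055     ] [0.72607728 0.28775158 0.09      ]
```

```bash
python3 -m inch '72 -0.6 1 1 0; 72 -0.9 1.4 3 0; 72 -0.8 1 3 0; 72 0 0 3 -0.013; 72 0 0 3 0; 72 0 0 3 0; 72 0 0 2.5 0; 72 0 0 1.5 0; 72 0 0 0 0;72 0 0 0 0';  python3 -c "
from fd import *
st(); delta([.5545,.312,.0],[-.994,-.110])
snap('wrist','w23.png',k=1.5)"
```

```text
time: 34.48
tool_pos: [0.5545, 0.3124, 0.0922]
eef_rot: [-0.0, -0.056, 0.998, -0.0]
wrist_force: [-0.3, 0.4, 0.8]
opening: 0.715
t 34.48 p [0.5545 0.3124 0.0922] x [-0.994 -0.112  0.001] z [-0.001 -0.    -1.   ] F [-0.3  0.4  0.8] op 0.715 q [ 0.11  0.85 -1.    1.68  0.79  1.08  0.55]
shift cm [-0.   -0.04  9.22] twist 0.001954382838376789 q7 0.55
```

View pics/w23.png

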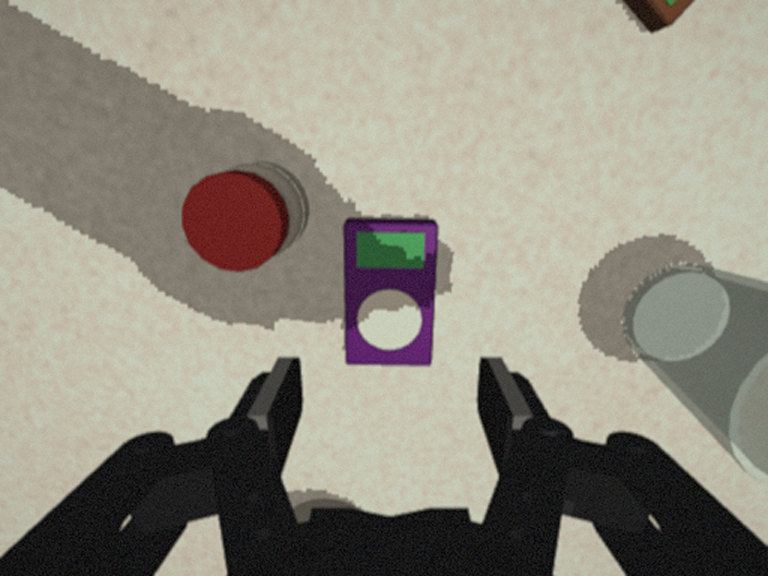

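```bash
python3 - <<'E'
from fd import *
X=np.array([bp("wrist",np.array(u)/1.5,.016) for u in [(346,226),(436,226),(431,364),(347,364)]])
m=X.mean(0); d=(X[0]+X[1]-X[2]-X[3]); d/=np.linalg.norm(d); print(m,d,np.linalg.norm(X[0]-X[3]),np.linalg.norm(X[0]-X[1]))
delta([*m[:2],.0],d[:2])
E
```

```text
[0.55305311 0.31288215 0.016     ] [-0.99503288 -0.09954682  0.        ] 0.07697706519924556 0.04511162271907869
shift cm [ 0.23 -0.02  9.35] twist 0.012713819219134281 q7 0.55
```

```bash
python3 -m inch '72 0 0 2 0.01; 72 0 0 3 0; 72 0 0 2 0; 72 0 0 1 0; 72 0 0 0.7 0; 72 0 0 0.4 0; 72 0 0 0 0; 40 0 0 0 0; 40 0 0 0 0;40 0 0 0 0' 60; python3 -m inch '40 0 0 0 0; 40 0 0 0 0; 40 0 0 0 0';  python3 -c "
from fd import *
st()
snap('wrist','w24.png',k=1.5)"
```

```text
time: 35.37
tool_pos: [0.5557, 0.3136, 0.0031]
eef_rot: [0.001, -0.052, 0.999, 0.001]
wrist_force: [-0.5, 0.2, 4.2]
opening: 0.544
time: 35.62
tool_pos: [0.5557, 0.3136, 0.0031]
eef_rot: [0.001, -0.052, 0.999, 0.001]
wrist_force: [0.7, -0.1, 6.9]
opening: 0.546
t 35.62 p [0.5557 0.3136 0.0031] x [-0.995 -0.103 -0.003] z [ 0.002  0.002 -1.   ] F [ 0.7 -0.1  6.9] op 0.546 q [ 0.06  0.95 -0.9   1.7   0.9   0.96  0.47]
```

View pics/w24.png

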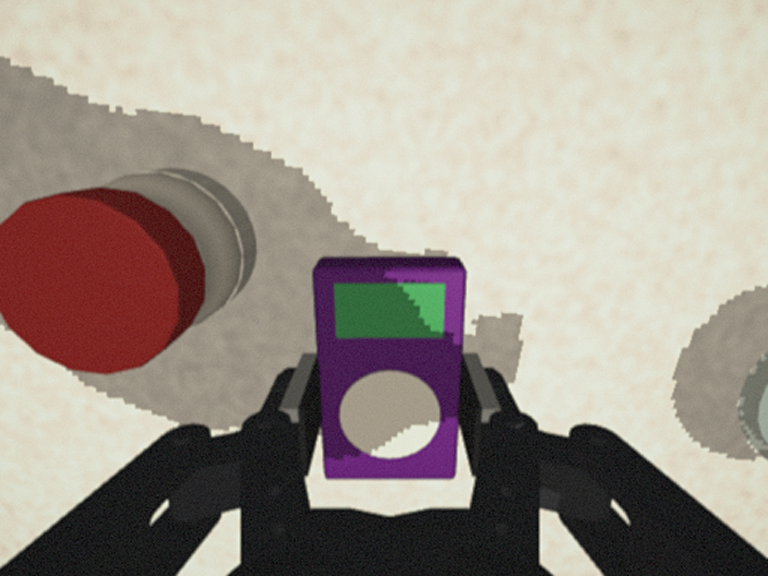

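```bash
python3 -m inch '40 0 0 -0.5 0; 40 0 0 -1 0; 40 0 0 -2 0; 40 0 0 -3 0; 40 0 0 -3 0; 40 0 0 -3 0; 40 0 0 -3 0; 40 0 0 -2 0;40 0 0 -1 0;40 0 0 0 0';  python3 -c "
from fd import *
st(); delta(W(0,0,.19),XD)
snap('wrist','w25.png',k=1.5)
P=[heldpt(np.array(u)/1.5,-.013) for u in [(314,270),(466,270),(455,478),(326,478)]]
print(np.mean(P,0),P[0]-P[3])"
```

```text
time: 36.5
tool_pos: [0.5557, 0.3136, 0.1894]
eef_rot: [0.002, -0.052, 0.999, 0.001]
wrist_force: [0.9, 0.5, -0.9]
opening: 0.548
t 36.5 p [0.5557 0.3136 0.1894] x [-0.995 -0.103 -0.004] z [ 0.004  0.002 -1.   ] F [ 0.9  0.5 -0.9] op 0.548 q [ 0.15  0.74 -1.08  1.61  0.69  1.21  0.6 ]
shift cm [  5.09 -49.9   -0.15] twist 0.26023948688070586 q7 0.6
[ 4.43694861e-03 -9.12074335e-05 -1.30000000e-02] [ 0.07721532 -0.00033179  0.        ]
```

View pics/w25.png

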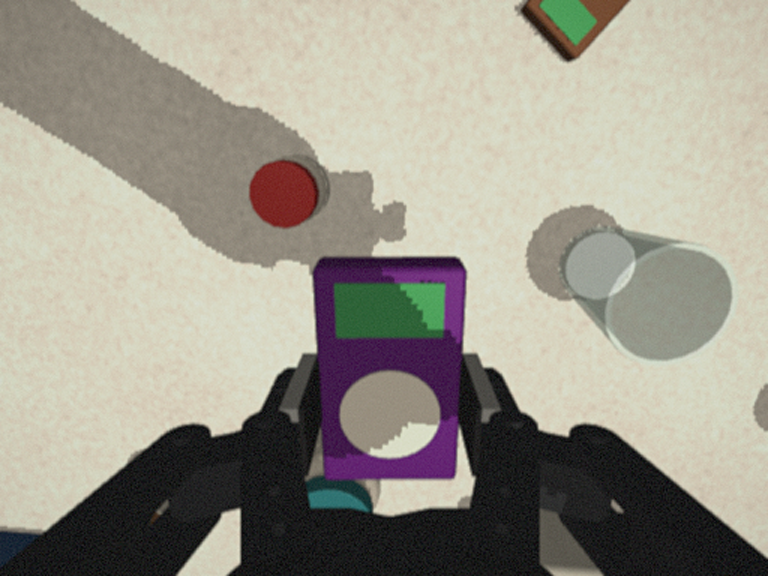

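```bash
python3 -m inch '40 0 -1 -0.2 0; 40 0.1 -2 -0.3 0; 40 0.2 -2.5 -0.3 0; 40 0.3 -2.5 0 0; 40 0.3 -2.5 0 0; 40 0.3 -2.5 0 0; 40 0.3 -2.5 0 0; 40 0.3 -2.5 0 0; 40 0.3 -2.5 0 0; 40 0.3 -2.5 0 0'; python3 -m inch '40 0.3 -2.5 0 0; 40 0.3 -2.5 0 0; 40 0.3 -2.5 0 0; 40 0.3 -2.5 0 0; 40 0.3 -2.5 0 0; 40 0.3 -2.5 0 0; 40 0.3 -2.5 0 0.06; 40 0 -2 0 0.08; 40 0 -1.5 0 0.1; 40 0 -1 0 0.02';python3 -m inch '40 0 0 0 0; 40 0 0 0 0'; python3 -c "
from fd import *
st(); delta(W(.0048,0.0012,.19),XD)"
```

```text
time: 37.38
tool_pos: [0.5531, 0.0787, 0.1923]
eef_rot: [-0.002, -0.051, 0.999, -0.0]
wrist_force: [0.6, -0.3, -1.4]
opening: 0.541
time: 38.22
tool_pos: [0.5489, -0.143, 0.1923]
eef_rot: [-0.002, 0.082, 0.997, -0.0]
wrist_force: [0.3, -0.4, -0.9]
opening: 0.54
time: 38.38
tool_pos: [0.5497, -0.1398, 0.1934]
eef_rot: [-0.001, 0.077, 0.997, 0.0]
wrist_force: [0.1, -0.2, 0.1]
opening: 0.54
t 38.38 p [ 0.5497 -0.1398  0.1934] x [-0.988  0.155  0.002] z [-0.002  0.001 -1.   ] F [ 0.1 -0.2  0.1] op 0.54 q [ 1.02  0.63 -1.13  1.78  0.62  1.14  1.1 ]
shift cm [-1.9  -4.53  0.33] twist 0.001865244455662829 q7 1.1
```

```bash
python3 -m inch '40 -0.8 -1.6 0 0.002; 40 -0.8 -1.7 0.3 0; 40 -0.3 -1.2 0.5 0; 40 0 0 1 0; 40 0 0 1 0; 40 0 0 0.5 0; 40 0 0 0 0; 40 0 0 0 0'; python3 -c "
from fd import *
st(); delta(W(.0048,0.0012,.135),XD); snap('wrist','w26.png',k=1.5)"
```

```text
time: 39.05
tool_pos: [0.5619, -0.1856, 0.1608]
eef_rot: [-0.001, 0.078, 0.997, 0.0]
wrist_force: [-0.3, 0.8, -0.7]
opening: 0.545
t 39.05 p [ 0.5619 -0.1856  0.1608] x [-0.988  0.156  0.001] z [-0.001  0.001 -1.   ] F [-0.3  0.8 -0.7] op 0.545 q [ 1.03  0.7  -1.07  1.75  0.68  1.12  1.15]
shift cm [ 0.01 -0.2   2.58] twist 0.0006136230543445365 q7 1.15
```

View pics/w26.png

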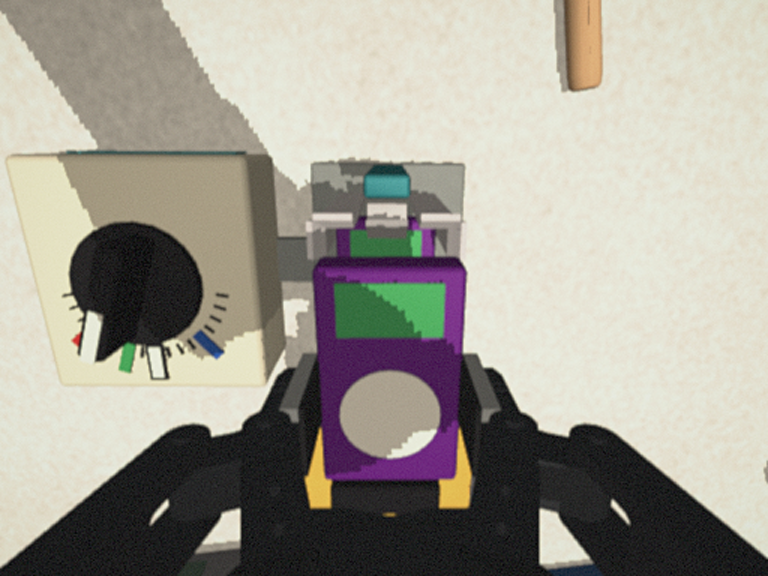

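```bash
python3 -m inch '40 0 -0.2 0.5 0; 40 0 0 0.8 0; 40 0 0 0.7 0; 40 0 0 0.5 0;40 0 0 0 0;40 0 0 0 0'; python3 -c "
from fd import *
st(); delta(W(0.0048,0.0012,.116),XD); snap('wrist','w27.png',k=1.5)"
```

```text
time: 39.6
tool_pos: [0.5616, -0.189, 0.1357]
eef_rot: [-0.0, 0.079, 0.997, 0.0]
wrist_force: [0.1, -0.4, 0.9]
opening: 0.543
t 39.6 p [ 0.5616 -0.189   0.1357] x [-0.987  0.158  0.001] z [-0.001  0.001 -1.   ] F [ 0.1 -0.4  0.9] op 0.543 q [ 1.02  0.73 -1.05  1.77  0.71  1.08  1.13]
shift cm [0.04 0.14 1.97] twist -0.0017300364429715387 q7 1.13
```

View pics/w27.png

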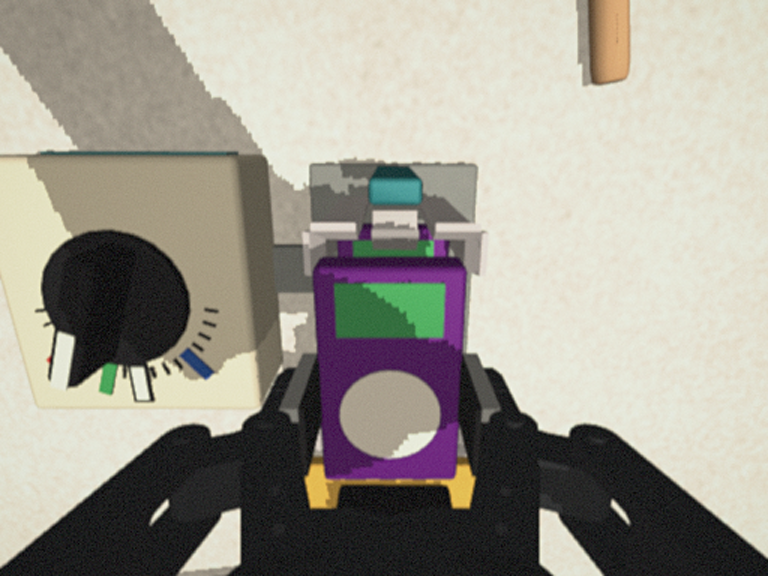

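```bash
python3 -m inch '40 0.03 0.15 0.3 0; 40 0 0 0.4 0; 40 0 0 0.4 0; 40 0 0 0.4 0;40 0 0 0 0;40 0 0 0 0'; python3 -c "
from fd import *
st()"; python3 -m inch '40 0 0 0.2 0; 40 0 0 0.2 0; 40 0 0 0.2 0; 40 0 0 0.2 0;40 0 0 0 0;40 0 0 0 0'; python3 -c "
from fd import *
st(); print(I(tool()[0])); snap('wrist','w28.png',k=1.5)"
```

```text
time: 40.15
tool_pos: [0.5616, -0.1876, 0.1209]
eef_rot: [-0.0, 0.079, 0.997, 0.0]
wrist_force: [-0.1, -0.4, -0.7]
opening: 0.543
t 40.15 p [ 0.5616 -0.1876  0.1209] x [-0.987  0.158  0.001] z [-0.001  0.    -1.   ] F [-0.1 -0.4 -0.7] op 0.543 q [ 1.01  0.74 -1.03  1.78  0.73  1.06  1.12]
time: 40.65
tool_pos: [0.5618, -0.1876, 0.1132]
eef_rot: [-0.0, 0.079, 0.997, 0.0]
wrist_force: [0.5, -0.2, -0.9]
opening: 0.549
t 40.65 p [ 0.5618 -0.1876  0.1132] x [-0.987  0.158  0.   ] z [-0.  0. -1.] F [ 0.5 -0.2 -0.9] op 0.549 q [ 1.    0.75 -1.02  1.78  0.74  1.05  1.11]
[0.0051883  0.00120271]
```

View pics/w28.png

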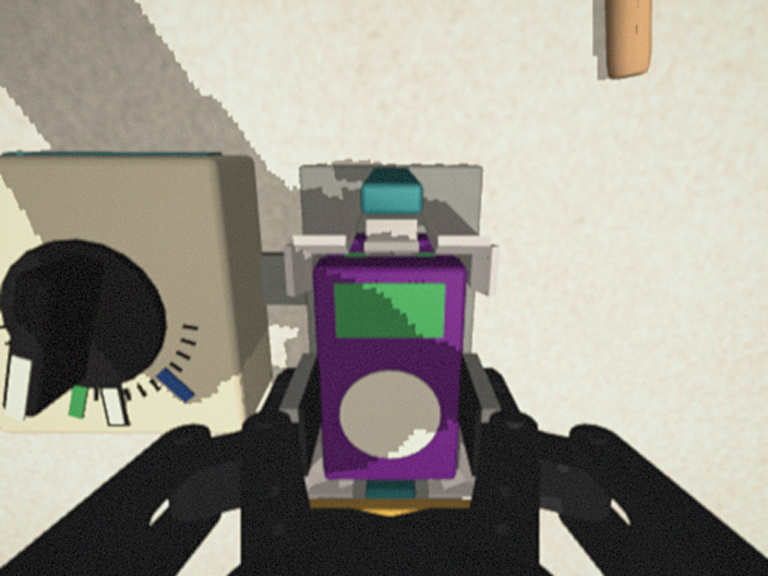

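Inside the well, centred. Lower to contact, release, then press.

```bash
python3 -m inch '40 0 0 0.1 0; 40 0 0 0.1 0;40 0 0 0 0;40 0 0 0 0'; python3 -m inch '75 0 0 0 0; 75 0 0 0 0; 75 0 0 0 0; 75 0 0 -1 0; 75 0 0 -2 0; 75 0 0 -3 0; 0 0.4 0 -2 0; 0 0 0 0 0; 0 0 0 0 0; 0 0 0 0 0'; python3 -c "
from fd import *
st(); print(I(tool()[0])); snap('wrist','w29.png',k=1.5)"
```

```text
time: 41.03
tool_pos: [0.562, -0.1876, 0.1115]
eef_rot: [0.0, 0.079, 0.997, -0.0]
wrist_force: [-0.9, 0.3, 2.6]
opening: 0.543
time: 41.87
tool_pos: [0.5576, -0.1874, 0.1912]
eef_rot: [-0.0, 0.079, 0.997, -0.0]
wrist_force: [0.0, 0.4, -0.4]
opening: 0.187
t 41.87 p [ 0.5576 -0.1874  0.1912] x [-0.987  0.158  0.   ] z [-0.    -0.001 -1.   ] F [ 0.   0.4 -0.4] op 0.187 q [ 1.06  0.66 -1.11  1.74  0.64  1.16  1.17]
[0.00099338 0.00081353]
```

View pics/w29.png

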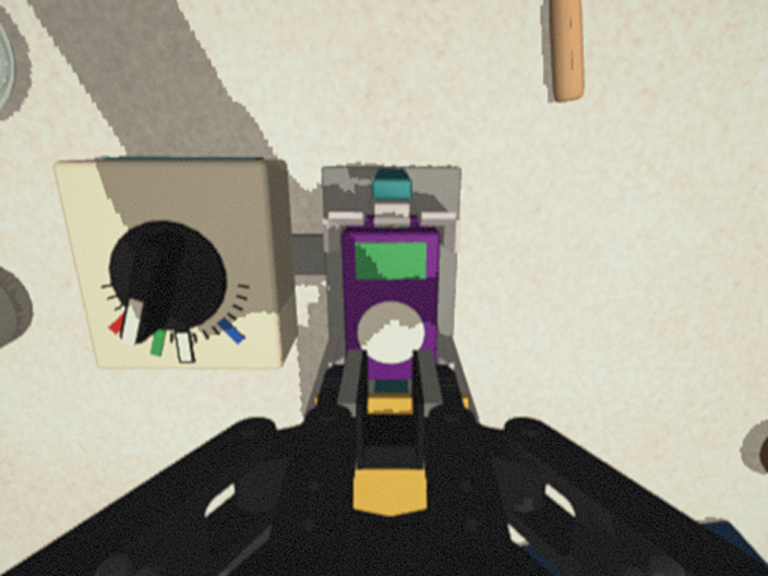

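```bash
python3 -m inch '0 0.1 0 1 0; 0 0 0 2 0; 0 0 0 2 0; 0 0 0 1 0; 0 0 0 0.4 0; 0 0 0 0.4 0; 0 0 0 0.4 0; 0 0 0 0.4 0; 0 0.1 0 0.4 0; 0 0 0 0.4 0' ; python3 -m inch '0 0.1 0 0.4 0; 0 0 0 0.4 0; 0 0 0 0.4 0; 0 0 0 0.3 0; 0 0 0 0.2 0; 0 0 0 0.2 0; 0 0 0 0.2 0;0 0 0 0 0; 0 0 0 0 0' ; python3 -c "
from fd import *
st(); print(I(tool()[0]))"
```

```text
time: 42.75
tool_pos: [0.5577, -0.1865, 0.1089]
eef_rot: [0.002, 0.079, 0.997, -0.0]
wrist_force: [0.3, -0.1, 5.8]
opening: -0.004
time: 43.5
tool_pos: [0.5551, -0.1865, 0.0863]
eef_rot: [0.0, 0.079, 0.997, 0.0]
wrist_force: [1.5, -0.3, 3.0]
opening: 0.002
t 43.5 p [ 0.5551 -0.1865  0.0863] x [-0.987  0.158 -0.   ] z [ 0.  0. -1.] F [ 1.5 -0.3  3. ] op 0.002 q [ 0.99  0.78 -0.99  1.81  0.77  1.    1.08]
[-0.00161756  0.00130948]
```

```bash
python3 -m inch '0 0 0 -0.5 0; 0 0 0 -1 0; 0 0 0 -2 0; 0 0 0 -3 0; 0 0 0 -3 0; 0 0 0 -3 0; 0 0 0 -3 0; 0 2 0 -2 0; 0 3 0 0 0;0 3 0 0 0' ;python3 -m inch '0 2 0 0 0; 0 0 0 0 0; 0 0 0 0 0'; python3 -c "
from fd import *
st(); print(I(tool()[0])); snap('wrist','w30.png',k=1.5); cv2.imwrite('pics/t30.png',capture('top')); cv2.imwrite('pics/s30.png',capture('scene'))
crop('s30.png','s30c.png',(100,150,240,270),5)"
```

```text
time: 44.33
tool_pos: [0.4754, -0.173, 0.2625]
eef_rot: [0.0, 0.079, 0.997, -0.0]
wrist_force: [0.1, 0.1, -0.2]
opening: 0.001
time: 44.58
tool_pos: [0.4545, -0.1714, 0.2613]
eef_rot: [-0.001, 0.08, 0.997, -0.001]
wrist_force: [0.5, -0.3, -0.4]
opening: -0.005
t 44.58 p [ 0.4545 -0.1714  0.2613] x [-0.987  0.159  0.002] z [-0.002 -0.002 -1.   ] F [ 0.5 -0.3 -0.4] op -0.005 q [ 1.38  0.42 -1.32  1.9   0.45  1.17  1.3 ]
[-0.10331542  0.00050127]
```

View pics/w30.png

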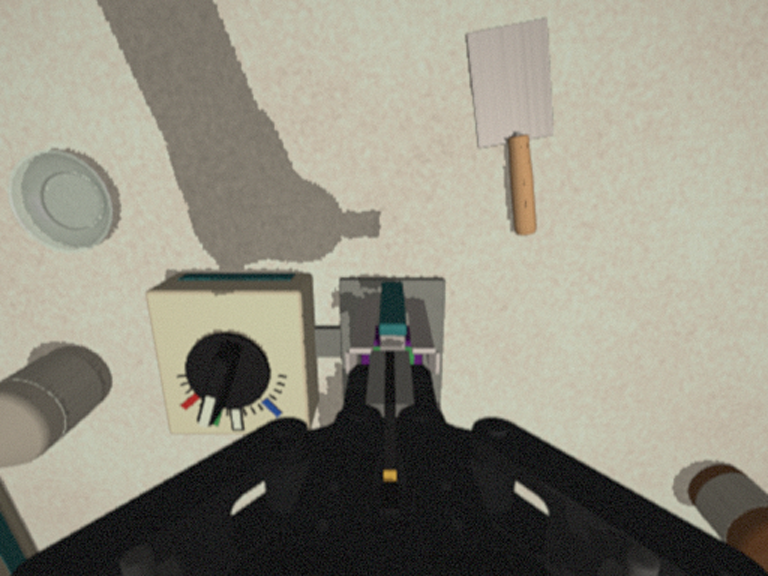

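View pics/s30c.png

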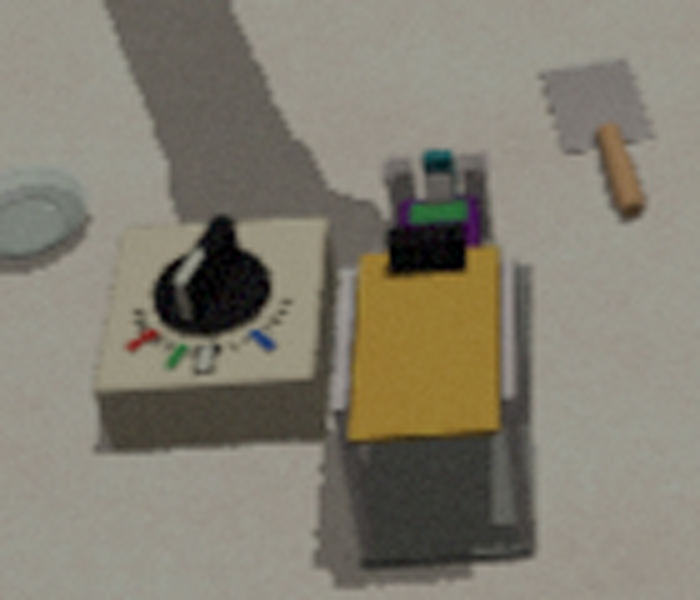

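View pics/t30.png

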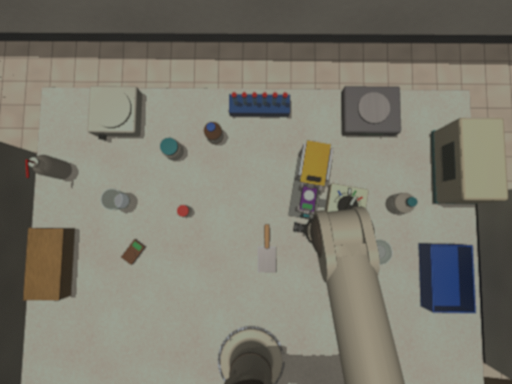

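View pics/s30.png

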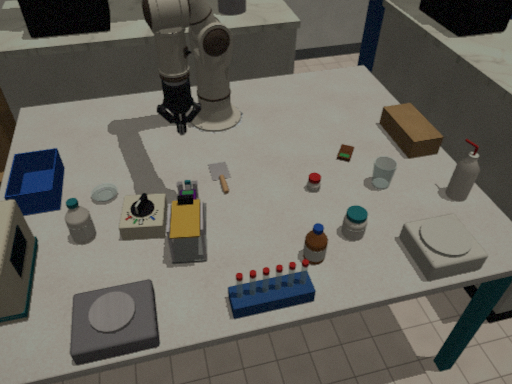

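```bash
python3 -m inch '0 -2 0 -0.5 0; 0 -3 0 -0.5 0; 0 -3 0 0 0; 0 -2.3 0 0 0; 0 0 0 0 0; 0 0 0 0 0'; python3 -c "
from fd import *
st(); print(I(tool()[0])); delta(W(.105,0.0012,.27),XD); snap('wrist','w31.png',crop=(180,80,340,300),k=1); snap('wrist','w31.png',crop=(190,90,330,280),k=3)"
```

```text
time: 45.23
tool_pos: [0.5593, -0.1856, 0.2705]
eef_rot: [-0.0, 0.078, 0.997, 0.001]
wrist_force: [-0.0, -0.6, -0.2]
opening: -0.0
t 45.23 p [ 0.5593 -0.1856  0.2705] x [-0.988  0.156  0.001] z [-0.     0.003 -1.   ] F [-0.  -0.6 -0.2] op -0.0 q [ 1.1   0.59 -1.17  1.65  0.56  1.29  1.24]
[0.00239264 0.0027887 ]
shift cm [-10.26  -0.16   0.04] twist -6.700188027064513e-05 q7 1.24
```

View pics/w31.png

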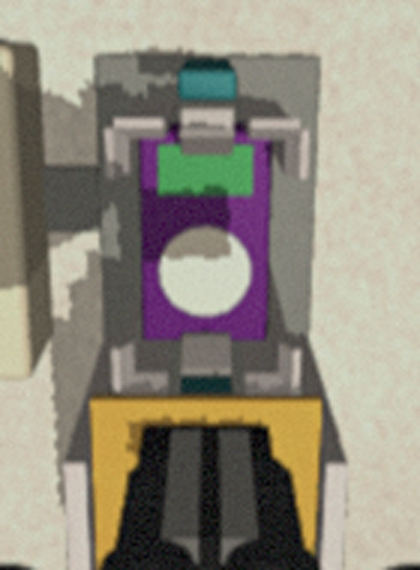

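```bash
python3 -m inch '0 -2 0 0 0; 0 -3 -0.1 0 0; 0 -3 -0.1 0 0; 0 -2.2 0 0 0; 0 0 0 1 0; 0 0 0 3 0; 0 0 0 3 0; 0 0 0 3 0; 0 0 0 2 0; 0 0 0 0.3 0'; python3 -m inch '0 0 0 0 0;0 0 0 0 0'; python3 -c "
from fd import *
st(); print(I(tool()[0])); snap('wrist','w32.png',k=1.5)"
```

```text
time: 46.17
tool_pos: [0.654, -0.2054, 0.1434]
eef_rot: [-0.004, 0.079, 0.997, 0.0]
wrist_force: [-1.0, -0.2, 0.7]
opening: -0.002
time: 46.33
tool_pos: [0.6585, -0.2051, 0.1498]
eef_rot: [0.001, 0.079, 0.997, 0.0]
wrist_force: [-0.3, 0.3, 1.4]
opening: -0.002
t 46.33 p [ 0.6585 -0.2051  0.1498] x [-0.987  0.158 -0.001] z [ 0.001  0.    -1.   ] F [-0.3  0.3  1.4] op -0.002 q [ 0.88  0.84 -1.    1.5   0.74  1.21  1.17]
[ 0.10340746 -0.00096217]
```

View pics/w32.png

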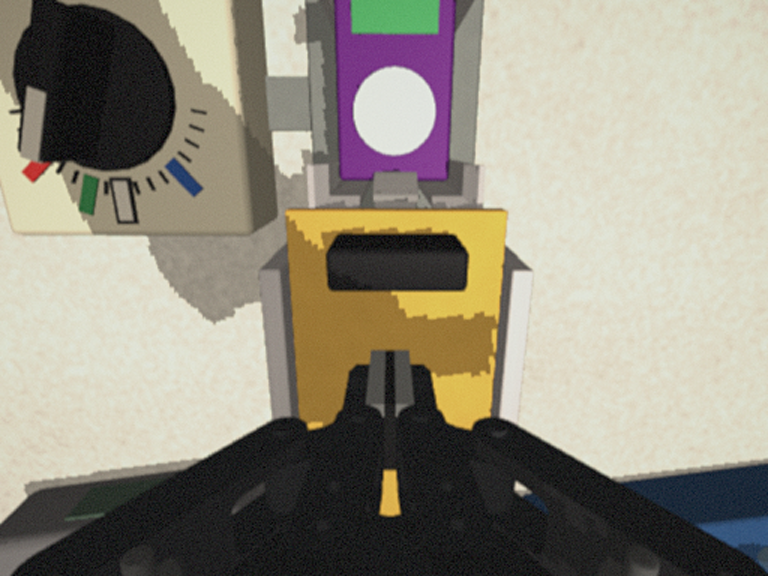

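```bash
python3 -m inch '0 0.5 0.15 0.4 0; 0 1 0 0 0; 0 1 0 0 0; 0 1 0 0 0; 0 1 0 0 0; 0 1 0 0 0; 0 1 0 0 0; 0 1 0 0 0; 0 1 0 0 0; 0 1 0 0 0'; python3 -m inch '0 1 0 0 0; 0 0.9 0 0 0; 0 0.4 0 0 0; 0 0.3 0 0 0;0 0 0 0 0;0 0 0 0 0'; python3 -c "
from fd import *
st(); print(I(tool()[0]))"
```

```text
time: 47.22
tool_pos: [0.5655, -0.1881, 0.1458]
eef_rot: [0.002, 0.079, 0.997, -0.0]
wrist_force: [2.3, -0.5, -0.3]
opening: 0.004
time: 47.72
tool_pos: [0.5388, -0.1849, 0.1442]
eef_rot: [-0.0, 0.08, 0.997, -0.0]
wrist_force: [-0.8, 0.5, 0.0]
opening: -0.001
t 47.72 p [ 0.5388 -0.1849  0.1442] x [-0.987  0.159  0.001] z [-0.001 -0.    -1.   ] F [-0.8  0.5  0. ] op -0.001 q [ 1.06  0.69 -1.08  1.82  0.7   1.07  1.13]
[-0.017972    0.00032337]
```

```bash
python3 -m inch '0 0.2 0 0 0; 0 0.2 0 0 0; 0 0.1 0 0 0; 0 0.1 0 0 0;0 0 0 0 0;0 0 0 0 0'; python3 -c "
from fd import *
st(); print(I(tool()[0]))";python3 -m inch '0 0.1 0 0 0; 0 0.1 0 0 0; 0 0 0 0 0;0 0 0 0 0'; python3 -c "
from fd import *
st(); print(I(tool()[0]))"; python3 -m inch '0 0.1 0 0 0; 0 0.1 0 0 0; 0 0 0 0 0;0 0 0 0 0'; python3 -c "
from fd import *
st(); print(I(tool()[0]))"
```

```text
time: 48.22
tool_pos: [0.5369, -0.1844, 0.1448]
eef_rot: [0.004, 0.08, 0.997, 0.0]
wrist_force: [10.8, -2.3, -7.5]
opening: 0.001
t 48.22 p [ 0.5369 -0.1844  0.1448] x [-0.987  0.159 -0.008] z [ 0.008 -0.    -1.   ] F [10.8 -2.3 -7.5] op 0.001 q [ 1.07  0.68 -1.08  1.83  0.7   1.06  1.13]
[-0.01994932  0.0004636 ]
time: 48.55
tool_pos: [0.5369, -0.1844, 0.1452]
eef_rot: [0.006, 0.08, 0.997, 0.0]
wrist_force: [17.1, -3.6, -11.1]
opening: -0.003
t 48.55 p [ 0.5369 -0.1844  0.1452] x [-0.987  0.159 -0.012] z [ 0.012 -0.    -1.   ] F [ 17.1  -3.6 -11.1] op -0.003 q [ 1.08  0.68 -1.09  1.83  0.7   1.05  1.13]
[-0.01996278  0.0004933 ]
time: 48.88
tool_pos: [0.5368, -0.1844, 0.1456]
eef_rot: [0.008, 0.08, 0.997, 0.001]
wrist_force: [21.5, -3.3, -13.6]
opening: -0.003
t 48.88 p [ 0.5368 -0.1844  0.1456] x [-0.987  0.159 -0.016] z [ 0.016 -0.    -1.   ] F [ 21.5  -3.3 -13.6] op -0.003 q [ 1.08  0.68 -1.09  1.84  0.7   1.05  1.13]
[-0.01999357  0.0005155 ]
```

```bash
python3 -m inch '0 -0.5 0 0 0; 0 -0.7 0 0 0; 0 -0.8 0 -0.5 0; 0 -0.5 0 -2 0; 0 0 0 -3 0; 0 0 0 -3 0; 0 0 0 -3 0; 0 0 0 -2 0; 0 0 0 0 0; 0 0 0 0 0'; python3 -c "
from fd import *
st(); print(I(tool()[0])); snap('wrist','w33.png',k=1.5); delta(W(0,-.1385,.16),XD)"
```

```text
time: 49.72
tool_pos: [0.5546, -0.1867, 0.2805]
eef_rot: [0.001, 0.079, 0.997, -0.0]
wrist_force: [-0.2, -0.5, -0.9]
opening: -0.003
t 49.72 p [ 0.5546 -0.1867  0.2805] x [-0.987  0.158 -0.002] z [ 0.001 -0.001 -1.   ] F [-0.2 -0.5 -0.9] op -0.003 q [ 1.12  0.58 -1.19  1.65  0.55  1.3   1.24]
[-0.00211198  0.00101173]
shift cm [ -0.32 -13.92  11.92] twist -0.0016883203013584591 q7 1.24
```

View pics/w33.png

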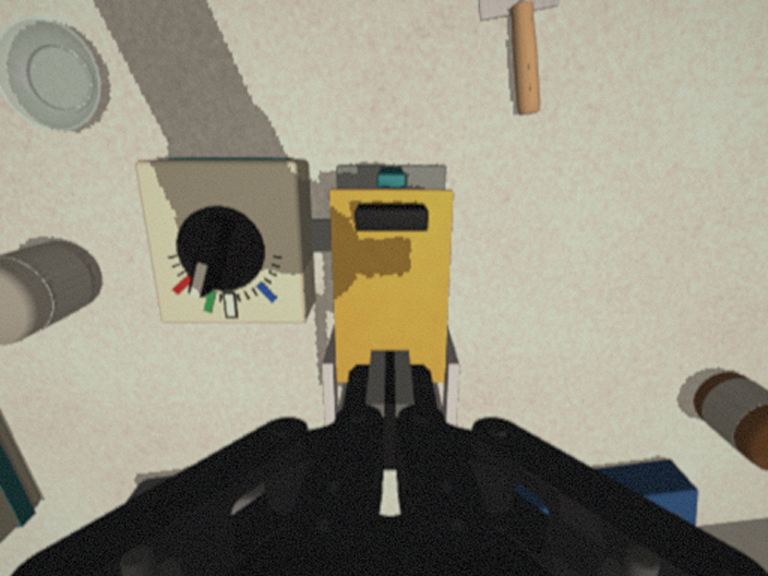

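```bash
python3 -m inch '40 0 -1.5 0 0; 40 0 -2.5 0 0; 40 0 -2.5 0 0; 40 -0.2 -2.5 0 0; 40 -0.2 -2.5 0 0; 40 0 -1.5 0 0; 40 0 -0.9 1 0.09; 40 0 0 2.5 0.09; 40 0 0 3 0.09; 40 0 0 2.5 0.077'; python3 -m inch '40 0 0 1.5 0; 40 0 0 0 0; 40 0 0 0 0'; python3 -c "
from fd import *
st(); print(I(tool()[0])); snap('wrist','w34.png',k=1.5); a=V[2]-.349; delta(W(.002,-.139,.084),[np.cos(a),np.sin(a)])"
```

```text
time: 50.6
tool_pos: [0.5345, -0.3253, 0.1867]
eef_rot: [-0.001, 0.253, 0.968, 0.0]
wrist_force: [-0.1, -0.7, 0.2]
opening: 0.402
time: 50.85
tool_pos: [0.5355, -0.3245, 0.1737]
eef_rot: [-0.001, 0.249, 0.969, 0.001]
wrist_force: [-0.2, 0.4, 0.6]
opening: 0.397
t 50.85 p [ 0.5355 -0.3245  0.1737] x [-0.876  0.482  0.002] z [-0.001  0.001 -1.   ] F [-0.2  0.4  0.6] op 0.397 q [ 1.19  0.71 -1.01  1.65  0.64  1.15  1.08]
[ 0.00057121 -0.13806301]
shift cm [-0.06 -0.08  9.1 ] twist 0.002475305477384282 q7 1.08
```

View pics/w34.png

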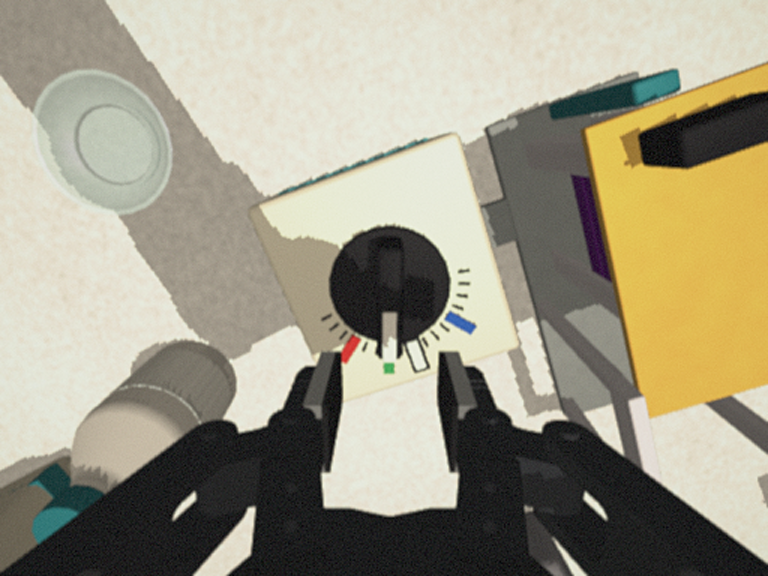

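```bash
python3 -m inch '40 -0.05 -0.08 2 0; 40 0 0 2.5 0; 40 0 0 2.5 0; 40 0 0 1.2 0; 40 0 0 0.6 0; 40 0 0 0 0; 0 0 0 0 0; 0 0 0 0 0; 0 0 0 0 0; 0 0 0 0 0' 40; python3 -m inch '0 0 0 0 0; 0 0 0 0 0'
python3 - <<'E'
from fd import *
st(); print(I(tool()[0]))
p,Rt=tool(); print(-np.arctan2(-Rt[1,0],-Rt[0,0])+V[2])
snap("wrist","w35.png",k=1.5)
E
```

```text
time: 51.73
tool_pos: [0.5375, -0.3256, 0.0883]
eef_rot: [0.002, 0.25, 0.968, -0.0]
wrist_force: [0.1, 1.4, 6.8]
opening: 0.147
time: 51.9
tool_pos: [0.5375, -0.3256, 0.0883]
eef_rot: [0.002, 0.25, 0.968, -0.0]
wrist_force: [-0.2, 2.4, 6.3]
opening: 0.151
t 51.9 p [ 0.5375 -0.3256  0.0883] x [-0.875  0.484 -0.003] z [ 0.003 -0.001 -1.   ] F [-0.2  2.4  6.3] op 0.151 q [ 1.14  0.8  -0.93  1.7   0.74  1.02  1.02]
[ 0.00276892 -0.13884555]
0.34829833897886764
```

View pics/w35.png

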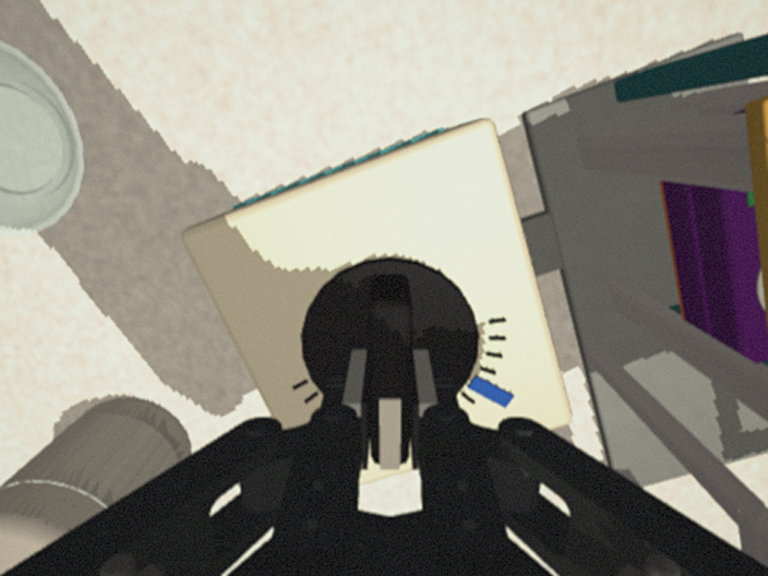

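Gripped at the green angle (two cassettes also visible stacked through the side). Turn left 0.349 to white.

```bash
python3 -m inch '0 0 0 0 -0.05; 0 0 0 0 -0.08; 0 0 0 0 -0.08; 0 0 0 0 -0.08; 0 0 0 0 -0.05; 0 0 0 0 -0.009; 0 0 0 0 0; 0 0 0 0 0; 0 0 0 0 0; 0 0 0 0 0'
python3 - <<'E'
from fd import *
st(); p,Rt=tool(); print(-np.arctan2(-Rt[1,0],-Rt[0,0])+V[2])
E
```

```text
time: 52.78
tool_pos: [0.5377, -0.3252, 0.0883]
eef_rot: [0.002, 0.078, 0.997, -0.0]
wrist_force: [0.2, 2.5, 5.4]
opening: 0.15
t 52.78 p [ 0.5377 -0.3252  0.0883] x [-0.988  0.155 -0.003] z [ 0.003 -0.001 -1.   ] F [0.2 2.5 5.4] op 0.15 q [ 1.18  0.84 -1.    1.7   0.8   1.06  1.33]
-0.0011028161233302414
```

```bash
python3 -m inch '35 0 0 0 0; 35 0 0 0 0; 35 0 0 0 0; 35 0 0 -1 0; 35 0 0 -2 0; 35 0 0 -3 0; 35 0 0 -3 0; 35 0 0 -3 0; 35 0 0 -2 0; 35 0 0 0 0'; python3 -m inch '35 0 0 0 0; 35 0 0 0 0'
python3 - <<'E'
from fd import *
st(); snap("wrist","w36.png",k=1.5)
E
```

```text
time: 53.62
tool_pos: [0.5386, -0.3262, 0.2321]
eef_rot: [0.004, 0.078, 0.997, -0.002]
wrist_force: [0.9, 0.4, 0.4]
opening: 0.348
time: 53.78
tool_pos: [0.5353, -0.3259, 0.2258]
eef_rot: [-0.001, 0.078, 0.997, -0.0]
wrist_force: [-1.0, 0.2, -0.4]
opening: 0.349
t 53.78 p [ 0.5353 -0.3259  0.2258] x [-0.988  0.156  0.001] z [-0.001 -0.    -1.   ] F [-1.   0.2 -0.4] op 0.349 q [ 1.24  0.69 -1.12  1.6   0.65  1.26  1.42]
```

View pics/w36.png

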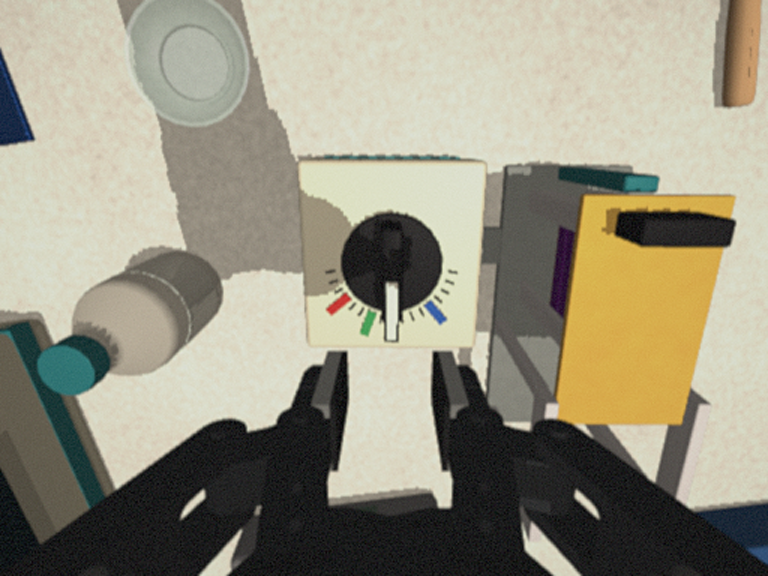

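```bash
python3 -m inch '35 1 0 -2 0; 35 2 0 -2 0; 35 2 0 0 0; 35 2 0 0 0; 35 0 0 0 0; 35 0 0 0 0'
python3 - <<'E'
from fd import *
t=capture("top"); s=capture("scene")
cv2.imwrite("pics/t40.png",np.hstack([t])); cv2.imwrite("pics/s40.png",s)
for n,im in (("top",t),("scene",s)):
    h=cv2.cvtColor(im,cv2.COLOR_BGR2HSV); m=cv2.inRange(h,(130,90,30),(165,255,255)); c=cv2.connectedComponentsWithStats(m); print(n,[(x[4],y.round()) for x,y in zip(c[2][1:],c[3][1:]) if x[4]>4])
crop("s40.png","s40c.png",(100,150,400,270),2.6)
E
```

```text
time: 54.33
tool_pos: [0.4653, -0.3152, 0.2652]
eef_rot: [-0.001, 0.079, 0.997, 0.0]
wrist_force: [-0.0, -0.2, 1.1]
opening: 0.354
top []
scene []
```

View pics/t40.png

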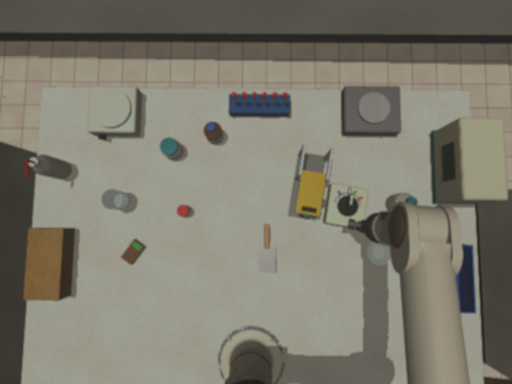

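View pics/s40c.png

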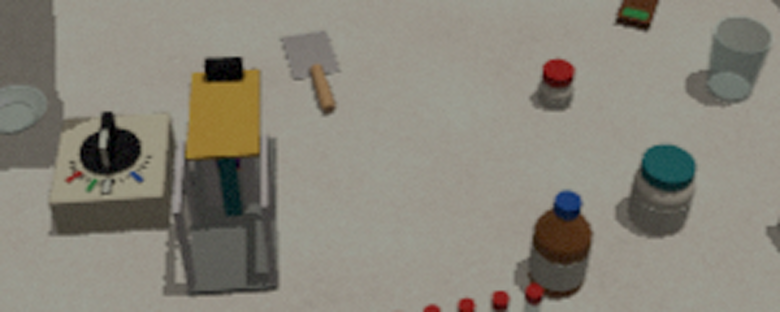

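No violet cassette is left on the bench, the cover is shut, the dial is at white, and the bystanders sit where they were. I'm handing the job in.

```bash
python3 -c "
from rig import job_done; print(job_done())"
```

```text
the job is handed in; nothing more can be done
None
```

The feeder is refilled and handed in at about 54 s on the robot's clock; no verdict was reported.

- **Combination:** I dialled red, then blue, then green, pausing on each mark. The measured angles were 0.87, -0.70 and 0.35 rad, and the wrist pictures showed the pointer in line with each mark.
- **Cover open:** I pushed the cover back until it stopped.
- **Cassettes:** Only two violet cassettes were on the bench. I loaded both flat, one at a time, and pressed each to about 8 to 9 mm below the mouth, at or just past the 4 to 8 mm range. Pictures after each press showed the cassette sitting under both lips.
- **Finish:** I pushed the cover shut to its stop and turned the dial back to white, measured at -0.001 rad.

**Last checks:** The final pictures show no violet on the bench, the pointer on the white mark and the cover shut. The brown look-alike and the other things look unmoved.

**Disagreements:**
- One cassette had shifted about 3 cm from its first measured place before I reached it, so I measured it again.
- The open cover's edge measured about 4 mm short of what I expected. The tool positions at the two stops fit the full 100 mm of travel, so I took it as camera error.

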